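# Move a painted boomerang batch from the painting stand to the drying rail

## Task

Get the painted batch from the pegs of the painting stand onto the drying rack. One hook carrier with a cross-shaped boomerang already hangs on the rail: slide it, and then every carrier from the stand, which you lift off its peg and hook over the rail on the loading side of the blue tape (next to the stand), along the rail until its saddle is wholly past the tape; beyond the tape only slide carriers, do not lift or carry them above the rail. When all carriers are past the tape, drape the V-shaped boomerangs by their elbows astride the rail on the loading side, touching neither each other nor a carrier, with everything hanging still, and leave the two paint jars alone.

Things in the scene. Friction and masses are not known exactly. Their poses are not given: they have to be found in the camera images.
- rack: fixed drying rack: a steel rail 14 mm thick on two wooden end posts. Origin on the table under the rail's middle; y along the rail to the drying end, x across, z up. Rail axis x = 0, z = 213 (top 220), free from y = -165 to +165 between 34 mm stop discs; posts 34 x 22 mm up to z = 220 at y = +-178 on feet 200 x 45 x 20. Under the rail only a strip of wood 12 mm high
- tape (a point): drying-side edge of the 12 mm band of blue tape round the rail, on the rail's axis (rack y = +10, z = 213). Loading side, next to the stand: rack y = -165 to +10. Drying side: y = +10 to +165, room for four carriers, saddle to saddle (they may touch there)
- stand: fixed painting stand: a board 400 x 100 x 18 with five gooseneck pegs in a row along its x, 72 mm apart. Origin on the table under the middle peg; x along the row away from the robot, z up. Carriers hang at x = -144, -72, 0, Vs at +72, +144. Each peg is 10 mm thick, level along x, top at z = 220; its upright is 26 mm beyond the hanging place, its tip, turned up to z = 227, 25 mm before it
- cross1: carrier: aluminium hook bracket with a white cross boomerang bolted on, 200 g. Origin: middle of its lowest edge; z up, y along the bar it hangs on, x across. On top a saddle, an inverted U 32 mm long (y), 32 wide outside (x), 22 inside, z = 157 to 185, with a 90 degree roof inside (ridge z = 180): pinch it from above across x, pads about at z = 178. Of cross1 to 3 two or three are present
- cross2: same as cross1. Of every carrier: the +x leg goes on down as a strap to z = 118 and turns in under the middle, so the bar leaves and enters by the mouth on the -x side, between the -x leg's foot (z = 157) and the bend (z = 123). To unhook lift 34 to 38 mm, move to the carrier's +x; to hook on, rail axis at z = 140, move to its -x until over the rail, lower
- cross3: same as cross1. Of every carrier: the cross is two wooden bars 150 x 32 x 9 mm set like an X in the x-z plane, centre at z = 58, reaching x = +-58 and z = 0 to 116; all but the saddle lies within y = +-10. When it hangs, the bar's axis is at z = 173 (10 mm peg) or 170 (14 mm rail)
- cross4: same as cross1, but it hangs on the rail from the start, somewhere on the loading side
- vee1: V-shaped wooden boomerang 12 mm thick (y), hanging elbow up, 100 g. Origin: midway between the arm ends, level with their lowest points; z up, y along the bar it sits astride, x across. Inner corner of the V at z = 80. Arms 36 wide, 76 degrees apart, reach x = +-89. Rounded elbow tops out at z = 127: pinch it from above across the thickness, fingertips not below z = 88. One or two are present
- vee2: same as vee1. Of both: the bar's axis rests at z = 72 (10 mm peg) or z = 69 (14 mm rail). To take a V off its peg or put it over the rail, raise it 95 mm above its resting height: then it is clear of the bar and passes over rail and carriers, but not over another hanging V. An absent V reads None
- jar_tall: a closed jar of paint, 60 mm across, 105 mm high, a bystander; origin at the centre of its foot
- jar_short: a closed jar of paint, 56 mm across, 75 mm high, a bystander; origin at the centre of its foot
Mind the look-alikes: they are no part of the job. Leave any purple look-alike of the vee1 alone. Leave any red look-alike of the cross2 alone.

How it is judged:
By the outcome, as a careful person would: the job done as asked, in the order asked, and still so for the second after the job is handed in, with the robot touching nothing.
Of cross1, cross2, cross3 only 2 to 3 are there at a start; the rules pass over those that are not, and their reading is None.
Of vee1, vee2 only 1 to 2 are there at a start; the rules pass over those that are not, and their reading is None.
At some moment in a run one of cross1, cross2, cross3, cross4 may be knocked a few centimetres aside while the robot is not near it.
It also fails if it takes over 210 s, if anything falls off the work surface, if the arm or the gripper's body presses on something with over 40 N, if the wrist force passes 120 N, or if a joint passes its speed limit or range.

## Robot

A 6-joint arm with a two-finger parallel gripper is mounted at the origin on the work surface. World frame = base frame: x ahead of the robot, y to its left, z up, the work surface at z = 0. Lengths are in m, angles in rad, forces in N, time in s.
With the tool pointing down it reaches from about 0.3 to 0.875 m from the base axis. Payload 4.2 kg.
Tool frame: the origin (TCP) lies between the finger pads; the fingertips stand 22 mm ahead of it and the grasp point (between the pads) lies 3 mm ahead of it; z points along the fingers, y is the direction in which the jaws open and shut (so a half turn about z gives the same grasp; the last joint's range is limited). The gripper opens to 85 mm and grips with 20 to 120 N. Pads are 22 mm wide; open, the fingers measure 114 mm over their backs; the gripper's body (76 mm by 85 mm) begins 54 mm behind the grasp point. The pads swing forward as they close: fully open they stand 13 mm farther back than shut.
Start: joints at [-1.257, 0.32, 1.565, -0, 1.257, -0.02], TCP at [0.188, -0.543, 0.253] pointing down, gripper open.
Joint ranges: [-3.11, 3.11], [-0.84, 2.01], [0.21, 2.61], [-1.34, 4.49], [0.05, 2.63], [-2.56, 2.56]. Speed limits (rad/s): [2.57, 2.57, 3.14, 3.14, 3.14, 3.14].

## Interface

Orientations are given as a rotation vector (axis times angle).
In Python, from workcell import robot gives the robot as it stands.
- The arm moves only by the shell command python3 -m jog 'ROWS'. ROWS is a JSON object of lists of equal length, an entry for each row: "jaw": the opening, from 0 (shut) to 1 (fully open); "xyz": the shift along the tool's x, y, z in m, a list of three; "roll": the turn about the tool's z in degrees. In form: {"jaw": [jaw, ...], "xyz": [[tx, ty, tz], ...], "roll": [roll, ...]}. A call has 1 to 20 rows; each row is the pose to reach, as a shift and turn from the pose measured when the call began, along the tool's axes at that moment; what a row does not reach only later rows make up. A row lasts 1/10 s, in which the tool goes at most 50 mm and 8.59 degrees, less where a joint would pass 70% of its speed; a pose out of reach is approached as far as the arm can. A call with a gripper value outside its range is refused whole. The fingers move at their own pace and stop on an object; the grip force is fixed at half the most. Time passes only in rows, so rows that repeat a pose let the fingers close. It gives the time, the measured TCP pose, the force and the opening at its end, in the units of the state.
- robot.get_state(): the state, without advancing time (a new reading comes with each control period).
- robot.snapshot(name): name is "side" or "top"; returns the picture (480x640x3 uint8, red, green, blue); there is no depth.
- robot.get_calibration(name): a dict with "mtx" (3x3 intrinsics, pixels), "k1" (the pictures are not rectified: a ray, as slopes to the right and down, at radius r is drawn at 1 + k1 r^2 times it, then the intrinsics apply), "rvec" (rotation vector, rad) and "tvec" (3), from world to camera coordinates, as OpenCV has them. Camera axes: x right, y down, z forward; pixel columns grow to the right and rows downward; lengths in m; the calibration is good to about 2 mm. A picture is of the moment at which its call begins. get_calibration takes no time and is no camera call.
- robot.sign_off(): hands the job in, once; it reports no verdict.
The state is a dict: "t": time; "qpos": joint angles; "qd": joint speeds; "effort": joint torques, N m; "tcp_pos": TCP position; "tcp_rot": TCP orientation; "contact_force": force on the tool from outside, world axes, zero at the start; "wrist_torque": the same for the moment, N m; "grip_width": finger opening in m.
Only numpy, scipy, OpenCV 4.12 (cv2) and the standard library are available. Lean on these libraries where they do the work, as an engineer would, in place of code of your own. Each camera call takes 0.05 s, during which the arm holds its last target.

## Working session

There is one attempt and no reset: what is moved stays moved. The work goes in short steps, Python scripts to look and compute and a shell command to move; the robot and the scene stay as the last step left them, time stands still between calls to the robot, and variables do not carry over. Pictures are saved under pics/ and viewed, and the job is handed in when it is done.

```bash
mkdir -p pics; ls; cat > h.py <<'E'
import numpy as np, cv2
from workcell import robot
def snap(n,f):
    im=np.asarray(robot.snapshot(n)); cv2.imwrite('pics/'+f,im[:,:,::-1]); return im
def cal(n):
    c=robot.get_calibration(n); R=cv2.Rodrigues(np.array(c['rvec'],float))[0]; return np.array(c['mtx']),float(c['k1']),R,np.array(c['tvec'],float).ravel()
def proj(n,P):
    K,k,R,t=cal(n); p=np.atleast_2d(P)@R.T+t; s=p[:,:2]/p[:,2:]; s=s*(1+k*(s**2).sum(1,keepdims=True)); return s@K[:2,:2].T+K[:2,2]
def ray(n,uv):
    K,k,R,t=cal(n); uv=np.atleast_2d(np.array(uv,float)); d=(uv-K[:2,2])@np.linalg.inv(K[:2,:2]).T
    s=d.copy()
    for _ in range(30): s=d/(1+k*(s**2).sum(1,keepdims=True))
    D=np.c_[s,np.ones(len(s))]@R; C=-R.T@t
    return C,D/np.linalg.norm(D,axis=1,keepdims=True)
def onz(n,uv,z):
    C,D=ray(n,uv); return C+D*((z-C[2])/D[:,2])[:,None]
def onplane(n,uv,p0,nn):
    C,D=ray(n,uv); return C+D*(((np.array(p0)-C)@nn)/(D@nn))[:,None]
def tri(uv1,uv2):
    C1,D1=ray('top',uv1);C2,D2=ray('side',uv2);D1=D1[0];D2=D2[0]
    A=np.c_[D1,-D2];s=np.linalg.lstsq(A,C2-C1,rcond=None)[0];a=C1+s[0]*D1;b=C2+s[1]*D2
    return (a+b)/2,np.linalg.norm(a-b)
E
python3 - <<'E'
from h import *
np.set_printoptions(precision=4,suppress=True)
snap('top','t0.png');snap('side','s0.png')
for n in('top','side'):
    C,D=ray(n,[320,240]);print(n,C,D,cal(n)[0].tolist(),cal(n)[1])
s=robot.get_state();print(s)
E
```

```text
pics
top [ 0.1015 -0.0413  1.6073] [[ 0.235  -0.0237 -0.9717]] [[614.4232105985363, 0.0, 312.9261540043947], [0.0, 614.4232105985363, 251.7444347917723], [0.0, 0.0, 1.0]] 0.0563184501378373
side [ 0.0025 -1.1345  1.2256] [[ 0.2657  0.688  -0.6753]] [[566.6442030670634, 0.0, 327.28638544859365], [0.0, 566.6442030670634, 243.34166973778642], [0.0, 0.0, 1.0]] 0.01874607582860284
{'t': 0.1, 'qpos': array([-1.257 ,  0.3202,  1.5655,  0.    ,  1.2574, -0.02  ]), 'qd': array([ 0.0002, -0.001 , -0.0044, -0.0028,  0.0006, -0.0006]), 'effort': array([  0.0014, -41.6404, -23.4704,   0.0001,   0.0049,   0.    ]), 'tcp_pos': array([ 0.1883, -0.5429,  0.2526]), 'tcp_rot': array([-3.0964, -0.5216,  0.0003]), 'contact_force': array([-0.5207, -0.1518,  0.6219]), 'wrist_torque': array([0.0275, 0.0404, 0.0396]), 'grip_width': 0.08522053080094606}
```

View pics/t0.png

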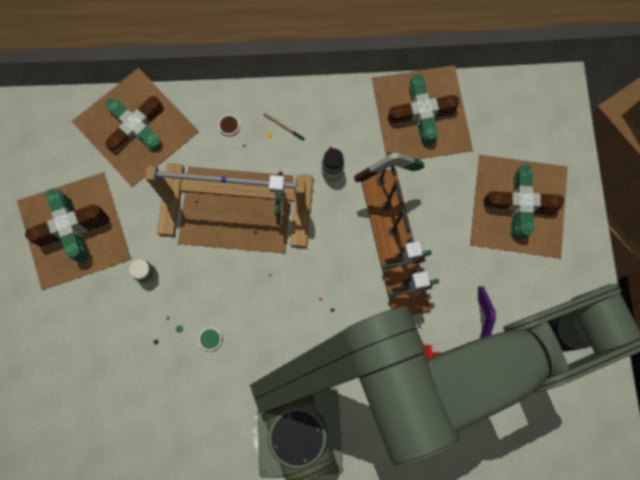

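View pics/s0.png

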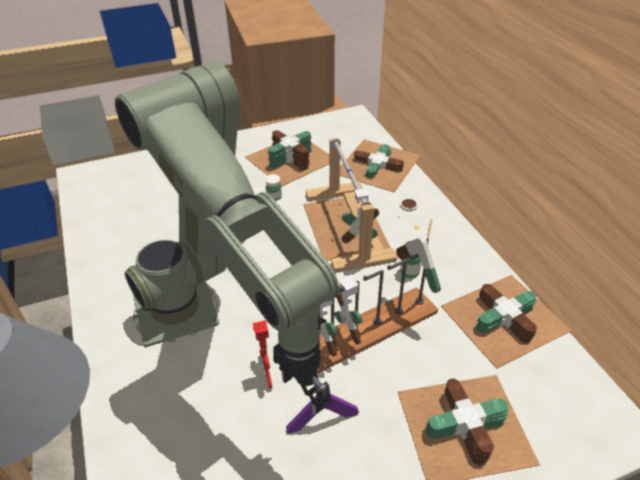

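```bash
python3 - <<'E'
import cv2
a=cv2.imread('pics/t0.png');b=cv2.imread('pics/s0.png')
cv2.imwrite('pics/t0a.png',cv2.resize(a[135:335,350:510],None,fx=3.75,fy=3,interpolation=3) if 0 else cv2.resize(a[135:335,340:520],None,fx=3,fy=3,interpolation=2))
cv2.imwrite('pics/t0b.png',cv2.resize(a[150:260,140:350],None,fx=3.8,fy=3.8,interpolation=2))
cv2.imwrite('pics/s0a.png',cv2.resize(b[220:400,250:450],None,fx=3.3,fy=3.3,interpolation=2))
cv2.imwrite('pics/s0b.png',cv2.resize(b[130:280,290:430],None,fx=4,fy=4,interpolation=2))
E
```

```text
(no output)
```

View pics/t0a.png

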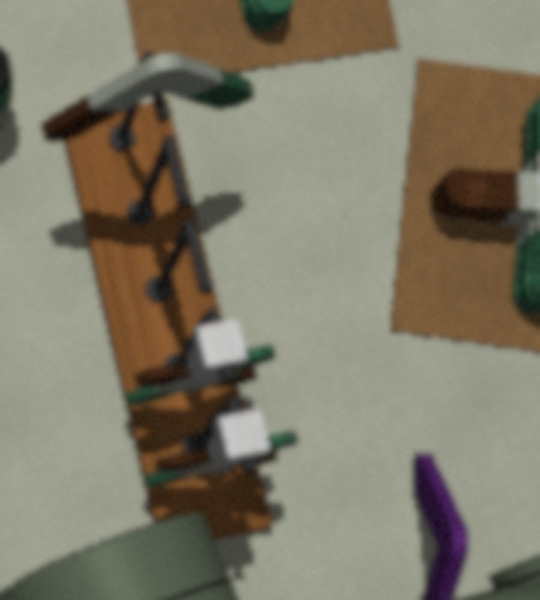

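View pics/t0b.png

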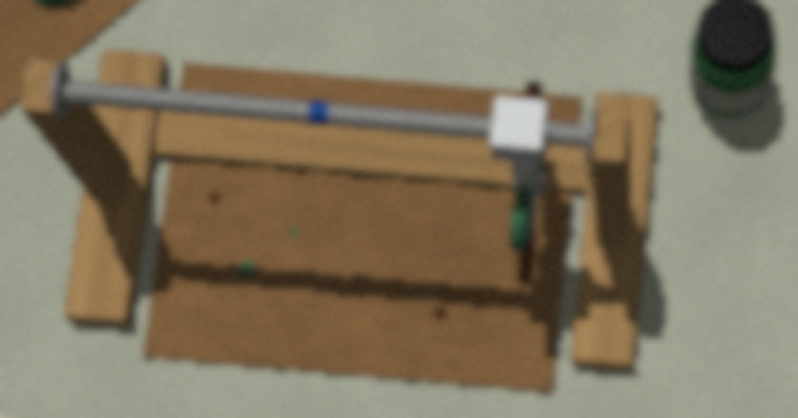

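View pics/s0a.png

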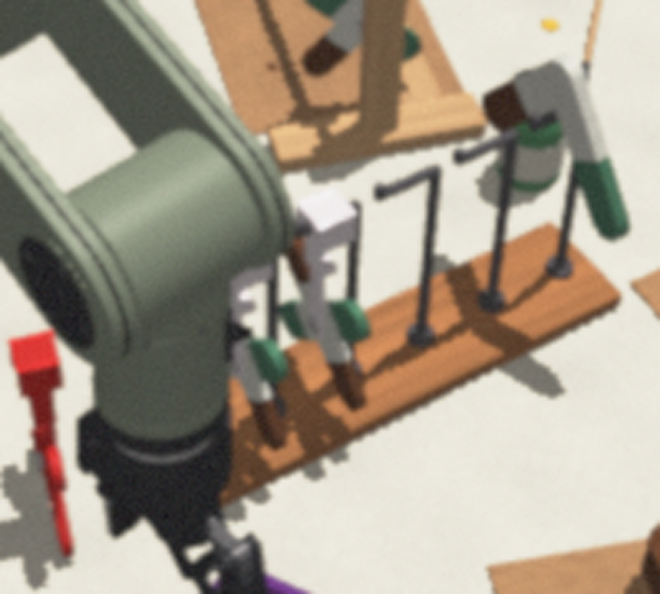

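View pics/s0b.png

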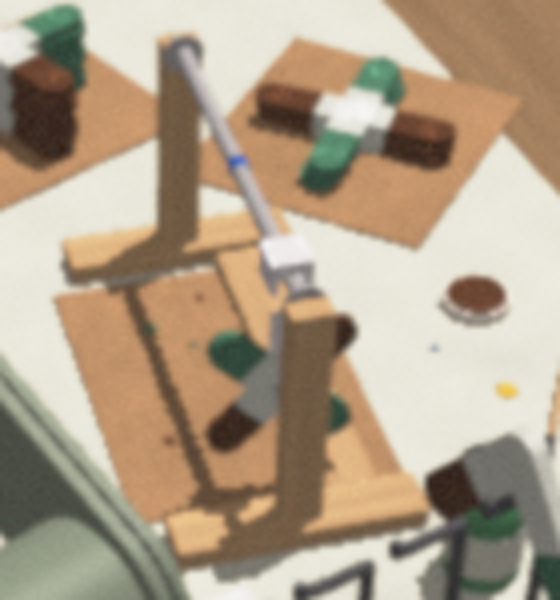

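```bash
python3 - <<'E'
from h import *
np.set_printoptions(precision=4,suppress=True)
im=cv2.imread('pics/t0.png');hsv=cv2.cvtColor(im,cv2.COLOR_BGR2HSV)
m=((hsv[...,2]>205)&(hsv[...,1]<40)).astype(np.uint8)
n,l,st,c=cv2.connectedComponentsWithStats(m)
for i in range(1,n):
    if 30<st[i,4]<1500:
        r=cv2.minAreaRect(np.argwhere(l==i)[:,::-1].astype(np.float32))
        print(st[i],c[i],r,onz('top',c[i],.2275))
# blue tape
m=((hsv[...,0]>105)&(hsv[...,0]<130)&(hsv[...,1]>120)&(hsv[...,2]>60))
n,l,st,c=cv2.connectedComponentsWithStats(m.astype(np.uint8))
for i in range(1,n):
    if st[i,4]>8: print('blue',st[i],c[i],onz('top',c[i],.219))
# rail ends at discs, approx pixels
for p in [(156.5,173.5),(296,184.5),(213,177.5)]: print(p,onz('top',p,.22))
# red, purple
for nm,lo,hi in(('red',0,8),('purple',130,160)):
    m=((hsv[...,0]>=lo)&(hsv[...,0]<=hi)&(hsv[...,1]>140)&(hsv[...,2]>60))
    n,l,st,c=cv2.connectedComponentsWithStats(m.astype(np.uint8))
    for i in range(1,n):
        if st[i,4]>40: print(nm,st[i],c[i])
E
```

```text
[271 177  11  10  93] [275.6774 181.828 ] ((276.0, 181.5), (9.0, 10.0), 90.0) [[0.5813 0.0221 0.2275]]
blue [222 177   4   5  15] [223.4667 179.1333] [[0.5968 0.1459 0.219 ]]
(156.5, 173.5) [[0.6178 0.3035 0.22  ]]
(296, 184.5) [[ 0.5749 -0.0253  0.22  ]]
(213, 177.5) [[0.6017 0.1704 0.22  ]]
red [423 345  16  13 111] [428.7477 351.2523]
purple [480 288  14  47 155] [488.2903 309.7935]
```

```bash
python3 - <<'E'
from h import *
np.set_printoptions(precision=4,suppress=True)
im=cv2.imread('pics/t0.png');hsv=cv2.cvtColor(im,cv2.COLOR_BGR2HSV)
for (x0,y0,x1,y1) in [(402,240,424,262),(410,270,432,294),(266,172,290,196)]:
    s=im[y0:y1,x0:x1].min(2); print(np.percentile(s,[50,90,99]))
    m=(s>178).astype(np.uint8)
    n,l,st,c=cv2.connectedComponentsWithStats(m)
    i=1+np.argmax(st[1:,4]); P=(np.argwhere(l==i)[:,::-1]+[x0,y0]).astype(np.float32); r=cv2.minAreaRect(P)
    ctr=np.array(r[0]); print(st[i],P.mean(0),r,onz('top',P.mean(0),.2275),onz('top',ctr,.2275))
    b=onz('top',cv2.boxPoints(r),.2275); print(b, np.linalg.norm(np.diff(b,axis=0),axis=1))
# peg uprights/tips pts (approx from crop): crop scale3, offset 340,135
for nm,p,z in [('tip0',(190,228),.22),('upr base 0',(158,290),.018),('base+72',(141,210),.018),('base+144',(121,138),.018),('tip72',(171,145),.222)]:
    q=(p[0]/3+340,p[1]/3+135);print(nm,q,onz('top',q,z))
E
```

```text
[136.5 195.  198. ]
[  5   2  14  14 150] [413.7067 248.6133] ((413.8077087402344, 248.5384521484375), (11.96308422088623, 12.74754810333252), 78.69007110595703) [[ 0.4043 -0.2892  0.2275]] [[ 0.4044 -0.2894  0.2275]]
[[ 0.4161 -0.2733  0.2275]
 [ 0.4206 -0.3025  0.2275]
 [ 0.3928 -0.3054  0.2275]
 [ 0.3883 -0.2764  0.2275]] [0.0295 0.028  0.0294]
[128.5  193.   197.73]
[  4   3  14  13 144] [421.1042 278.9375] ((421.1153869628906, 279.076904296875), (11.570852279663086, 12.747549057006836), 78.69007110595703) [[ 0.3329 -0.2999  0.2275]] [[ 0.3326 -0.2999  0.2275]]
[[ 0.3436 -0.284   0.2275]
 [ 0.348  -0.3129  0.2275]
 [ 0.3216 -0.3157  0.2275]
 [ 0.3173 -0.2869  0.2275]] [0.0292 0.0265 0.0291]
[108.5 206.  208. ]
[  4   4  13  13 143] [275.8601 181.8531] ((275.96343994140625, 181.82928466796875), (12.25790023803711, 11.595312118530273), 6.340191841125488) [[0.5812 0.0217 0.2275]] [[0.5812 0.0215 0.2275]]
[[0.5694 0.0378 0.2275]
 [0.5978 0.0337 0.2275]
 [0.5931 0.0051 0.2275]
 [0.5647 0.0093 0.2275]] [0.0287 0.029  0.0286]
tip0 (403.3333333333333, 211.0) [[ 0.4973 -0.2739  0.22  ]]
upr base 0 (392.6666666666667, 231.66666666666669) [[ 0.4992 -0.2748  0.018 ]]
base+72 (387.0, 205.0) [[ 0.5738 -0.2653  0.018 ]]
base+144 (380.3333333333333, 181.0) [[ 0.6425 -0.2522  0.018 ]]
tip72 (397.0, 183.33333333333334) [[ 0.5653 -0.264   0.222 ]]
```

```bash
cat >> h.py <<'E'
from scipy.spatial.transform import Rotation as Ro
def plan(*pts,yaw=None):
    s=robot.get_state();R=Ro.from_rotvec(s['tcp_rot']).as_matrix();p=np.array(s['tcp_pos'])
    ty=np.degrees(np.arctan2(R[1,1],R[0,1]));print('t',round(s['t'],2),'p',p.round(4),'toolY',ty.round(2),'tilt',R[:,2].round(4),'w',round(s['grip_width'],4),'F',np.round(s['contact_force'],1),'q6',s['qpos'][5].round(2))
    for q in pts: print(q,'->',(R.T@(np.array(q)-p)).round(4))
    if yaw is not None: print('roll',round(-((yaw-ty+180)%360-180),2))
RO=np.array([.5964,.1391]);RX=np.array([.9916,-.129]);RY=np.array([.129,.9916])
def rk(x,y,z): return [*(RO+x*RX+y*RY).round(4),z]
def torack(p): d=np.array(p[:2])-RO; return d@RX,d@RY
E
python3 - <<'E'
from h import *
s=robot.get_state();p=s['tcp_pos']
plan([p[0],p[1],.42],[.5812,.0217,.42],[.5812,.0217,.30],[.5812,.0217,.224],yaw=-7.4)
E
```

```text
t 0.1 p [ 0.1883 -0.5429  0.2526] toolY -70.88 tilt [-5.0e-04  1.5e-03 -1.0e+00] w 0.0852 F [-0.5 -0.2  0.6] q6 -0.02
[np.float64(0.18827361801815595), np.float64(-0.5428973950482884), 0.42] -> [ 0.     -0.0003 -0.1674]
[0.5812, 0.0217, 0.42] -> [ 0.5562 -0.405  -0.1668]
[0.5812, 0.0217, 0.3] -> [ 0.5562 -0.4048 -0.0468]
[0.5812, 0.0217, 0.224] -> [ 0.5562 -0.4047  0.0292]
roll -63.48
```

```bash
python3 -m jog '{"jaw":[1,1,1,1,1,1,1,1,1,1,1,1,1,1,1,1,1,1,1,1],"xyz":[[0,0,-0.05],[0,0,-0.1],[0,0,-0.15],[0.03,-0.02,-0.167],[0.07,-0.05,-0.167],[0.11,-0.08,-0.167],[0.15,-0.11,-0.167],[0.19,-0.14,-0.167],[0.23,-0.17,-0.167],[0.27,-0.20,-0.167],[0.31,-0.23,-0.167],[0.35,-0.255,-0.167],[0.39,-0.285,-0.167],[0.43,-0.315,-0.167],[0.47,-0.345,-0.167],[0.51,-0.375,-0.167],[0.54,-0.395,-0.167],[0.556,-0.405,-0.167],[0.556,-0.405,-0.167],[0.556,-0.405,-0.167]],"roll":[0,0,0,-5,-10,-15,-20,-25,-30,-35,-40,-45,-50,-55,-60,-63.5,-63.5,-63.5,-63.5,-63.5]}'
python3 - <<'E'
from h import *
snap('side','s1.png');snap('top','t1.png')
b=cv2.imread('pics/s1.png');cv2.imwrite('pics/s1a.png',cv2.resize(b[240:400,290:450],None,fx=3.7,fy=3.7,interpolation=2))
cv2.imwrite('pics/s1b.png',cv2.resize(cv2.imread('pics/t1.png')[100:360,230:450],None,fx=2.3,fy=2.3,interpolation=2))
plan([.5812,.0217,.30],[.5812,.0217,.224],yaw=-7.4)
E
```

```text
t: 2.1
tcp_pos: [0.5806, 0.021, 0.4199]
tcp_rot: [-2.359, -2.072, 0.002]
contact_force: [-0.2, -0.3, -0.1]
grip_width: 0.0855
t 2.2 p [0.5803 0.0203 0.4206] toolY -7.47 tilt [-5.e-04  9.e-04 -1.e+00] w 0.0854 F [ 0.3 -0.3  0.1] q6 0.15
[0.5812, 0.0217, 0.3] -> [0.0014 0.0008 0.1206]
[0.5812, 0.0217, 0.224] -> [0.0013 0.0009 0.1966]
roll -0.07
```

View pics/s1a.png

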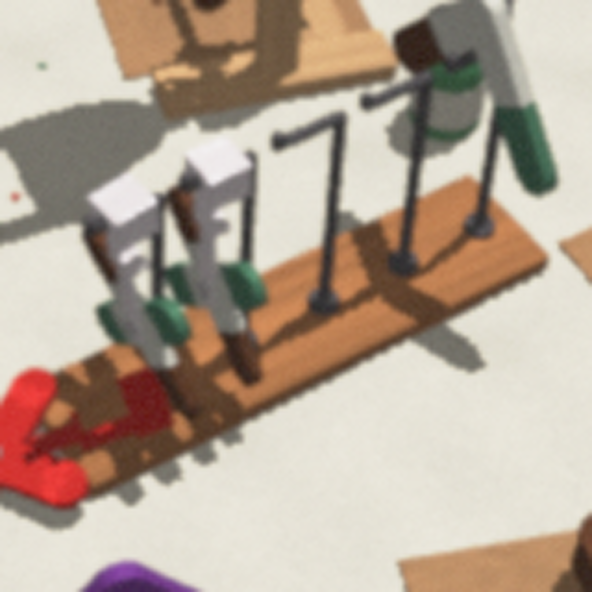

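View pics/s1b.png

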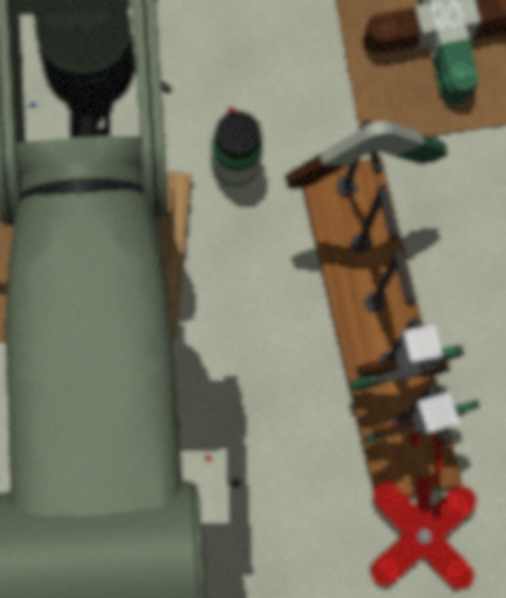

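View pics/s1.png

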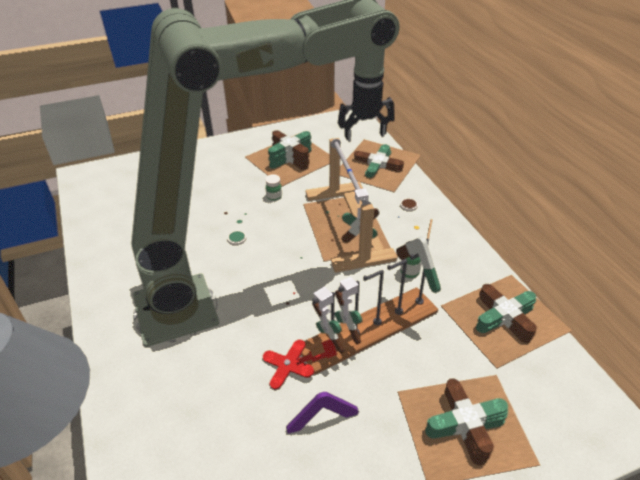

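View pics/t1.png

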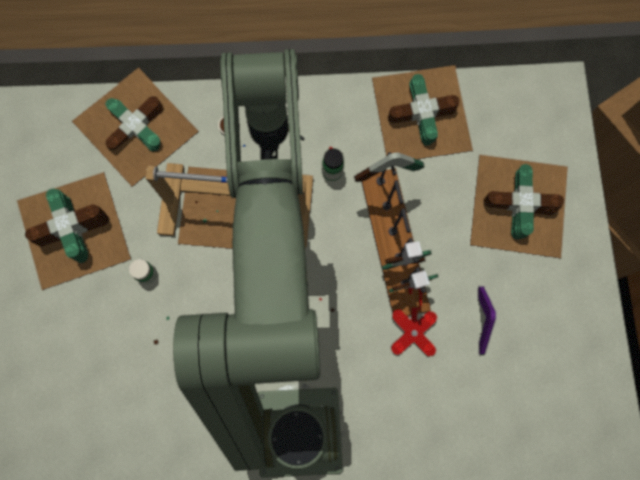

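```bash
python3 - <<'E'
from h import *
np.set_printoptions(precision=0,suppress=True)
c=np.array([.4043,-.2893]);sx=np.array([.989,.148])
for nm,cx in(('+x=-y',np.array([.148,-.989])),('+x=+y',np.array([-.148,.989]))):
    f=lambda x,y,z:[*(c+x*cx+y*sx),.042+z]
    P=[f(.016,.016,.185),f(.016,-.016,.185),f(-.016,-.016,.185),f(-.016,.016,.185),f(.016,-.016,.157),f(-.016,-.016,.157),f(.016,-.01,.118),f(.016,.01,.118),f(0,-.01,.118),f(0,.01,.118),f(0,-.01,.058)]
    print(nm);print(((proj('side',P)-[290,240])*3.7).tolist())
E
python3 - <<'E'
import cv2
b=cv2.imread('pics/s1.png');cv2.imwrite('pics/s1c.png',cv2.resize(b[270:345,305:365],None,fx=9,fy=8,interpolation=2))
E
```

```text
+x=-y
[[255.24155833254744, 168.34445481502578], [213.4583800760411, 187.0012481376444], [187.33023743286597, 155.7494535557047], [228.72537505747283, 137.6366936223955], [212.4375920166391, 216.08384411035883], [186.6812895908396, 184.8330436662503], [218.70061251809858, 251.7557506933657], [243.9834904289822, 240.10750026844826], [205.94633922170672, 236.0770968083269], [231.11494831629008, 224.59522549042364], [204.09226966180225, 293.60326315419763]]
+x=+y
[[228.72537505747283, 137.6366936223955], [187.33023743286597, 155.7494535557047], [213.4583800760411, 187.0012481376444], [255.24155833254744, 168.34445481502578], [186.6812895908396, 184.8330436662503], [212.4375920166391, 216.08384411035883], [193.37516596040925, 220.6240019913807], [218.43028973723773, 209.30494963403854], [205.94633922170672, 236.0770968083269], [231.11494831629008, 224.59522549042364], [204.09226966180225, 293.60326315419763]]
```

View pics/s1c.png

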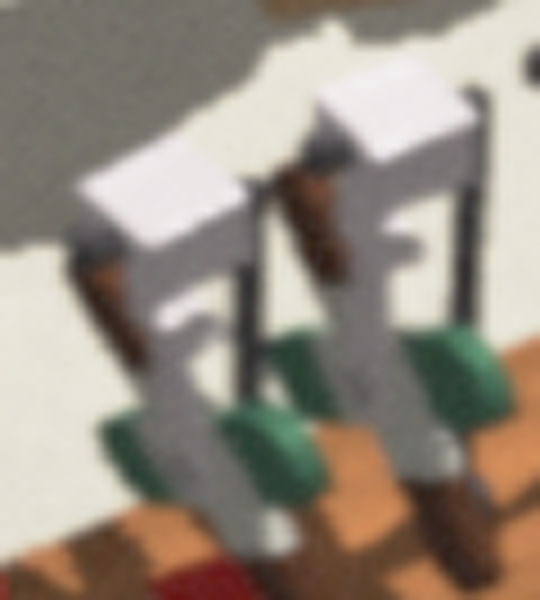

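```bash
python3 -m jog '{"jaw":[1,1,1,1,1,1,0,0,0,0,0,0],"xyz":[[0.001,0.001,0.05],[0.001,0.001,0.10],[0.001,0.001,0.14],[0.001,0.001,0.17],[0.001,0.001,0.196],[0.001,0.001,0.196],[0.001,0.001,0.196],[0.001,0.001,0.196],[0.001,0.001,0.196],[0.001,0.001,0.196],[0.001,0.001,0.196],[0.001,0.001,0.196]],"roll":[0,0,0,0,0,0,0,0,0,0,0,0]}'
python3 - <<'E'
from h import *
plan(rk(0,.138,.224),yaw=-7.4)
print(torack(robot.get_state()['tcp_pos']))
E
```

```text
t: 3.4
tcp_pos: [0.5797, 0.0215, 0.2264]
tcp_rot: [-2.359, -2.07, 0.002]
contact_force: [-6.1, -0.2, 7.7]
grip_width: 0.0308
t 3.4 p [0.5797 0.0215 0.2264] toolY -7.47 tilt [-0.0029  0.0011 -1.    ] w 0.0308 F [-6.1 -0.2  7.7] q6 0.15
[np.float64(0.6142), np.float64(0.2759), 0.224] -> [0.2567 0.0012 0.0026]
roll -0.07
(np.float64(-0.0014330539595235811), np.float64(-0.1187538945593951))
```

```bash
python3 -m jog '{"jaw":[0,0,0,0,0,0],"xyz":[[0.01,0,0],[0.03,0,0],[0.05,0,0],[0.07,0,0],[0.09,0,0],[0.10,0,0]],"roll":[0,0,0,0,0,0]}'
python3 -c "
from h import *
plan(rk(0,.138,.224),yaw=-7.4);print(torack(robot.get_state()['tcp_pos']))"
```

```text
t: 4.0
tcp_pos: [0.5932, 0.1224, 0.2267]
tcp_rot: [-2.358, -2.072, 0.0]
contact_force: [1.9, -1.2, -0.8]
grip_width: 0.0308
t 4.0 p [0.5932 0.1224 0.2267] toolY -7.38 tilt [-0.0016  0.0015 -1.    ] w 0.0308 F [ 1.9 -1.2 -0.8] q6 0.31
[np.float64(0.6142), np.float64(0.2759), 0.224] -> [0.1549 0.0011 0.0029]
roll 0.02
(np.float64(-0.0010193968669125581), np.float64(-0.01694081966342197))
```

Forces are tiny. Continue.

```bash
python3 -m jog '{"jaw":[0,0,0,0,0,0,0,0,0,0],"xyz":[[0.02,0,0],[0.04,0,0],[0.06,0,0],[0.08,0,0],[0.10,0,0],[0.12,0,0],[0.14,0,0],[0.150,0,0],[0.153,0,0],[0.153,0,0]],"roll":[0,0,0,0,0,0,0,0,0,0]}'
python3 -c "
from h import *
plan(rk(0,.138,.224),yaw=-7.4);print(torack(robot.get_state()['tcp_pos']))"
```

```text
t: 5.0
tcp_pos: [0.6136, 0.275, 0.2272]
tcp_rot: [-2.358, -2.073, -0.004]
contact_force: [4.2, 0.2, 1.0]
grip_width: 0.0308
t 5.0 p [0.6136 0.275  0.2272] toolY -7.37 tilt [ 5.0e-04  3.1e-03 -1.0e+00] w 0.0308 F [4.2 0.2 1. ] q6 0.53
[np.float64(0.6142), np.float64(0.2759), 0.224] -> [0.0009 0.0005 0.0032]
roll 0.03
(np.float64(-0.000473701927012483), np.float64(0.1369932468005934))
```

```bash
python3 -m jog '{"jaw":[0.4,0.7,1,1,1,1,1,1,1],"xyz":[[0,0,0],[0,0,0],[0,0,0],[0,0,0],[0,0,-0.04],[0,0,-0.09],[0,0,-0.14],[0,0,-0.19],[0,0,-0.19]],"roll":[0,0,0,0,0,0,0,0,0]}'
cat >> h.py <<'E'
def saddles(f,boxes,z=.2275,th=178):
    im=cv2.imread('pics/'+f)
    for (x0,y0,x1,y1) in boxes:
        s=im[y0:y1,x0:x1].min(2); m=(s>th).astype(np.uint8)
        n,l,st,c=cv2.connectedComponentsWithStats(m)
        if n<2: print('none');continue
        i=1+np.argmax(st[1:,4]); P=(np.argwhere(l==i)[:,::-1]+[x0,y0]).astype(np.float32); r=cv2.minAreaRect(P)
        w=onz('top',P.mean(0),z)[0]
        print(st[i,4],P.mean(0),[round(v,1) for v in (*r[1],r[2])],w.round(4),'rack',np.round(torack(w),4))
E
python3 - <<'E'
from h import *
snap('side','s2.png');snap('top','t2.png')
saddles('t2.png',[(402,240,424,262),(410,270,432,294)])
plan([.4043,-.2893,.42],[.4043,-.2893,.223],yaw=-81.5)
E
```

```text
t: 5.9
tcp_pos: [0.6144, 0.2749, 0.4263]
tcp_rot: [2.358, 2.072, 0.027]
contact_force: [0.8, 0.9, 0.1]
grip_width: 0.0853
158 [413.79745 248.58228] [12.4, 13.1, 76.0] [ 0.4043 -0.2894  0.2275] rack [-0.1352 -0.4496]
151 [420.51657 278.84106] [12.0, 12.6, 74.7] [ 0.3332 -0.2986  0.2275] rack [-0.2045 -0.468 ]
t 6.0 p [0.6135 0.2745 0.4187] toolY -7.37 tilt [ 0.0029  0.0045 -1.    ] w 0.0853 F [ 0.4 -0.1 -0.2] q6 0.53
[0.4043, -0.2893, 0.42] -> [-0.5859 -0.1351 -0.0045]
[0.4043, -0.2893, 0.223] -> [-0.5869 -0.1355  0.1925]
roll 74.13
```

View pics/s2.png

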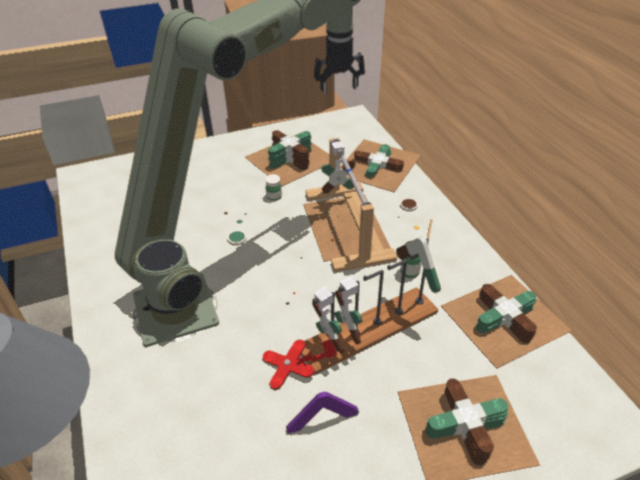

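```bash
python3 -m jog '{"jaw":[1,1,1,1,1,1,1,1,1,1,1,1,1,1,1,1],"xyz":[[-0.045,-0.010,0],[-0.09,-0.021,0],[-0.135,-0.031,0],[-0.18,-0.042,0],[-0.225,-0.052,0],[-0.27,-0.062,0],[-0.315,-0.073,0],[-0.36,-0.083,0],[-0.405,-0.093,0],[-0.45,-0.104,0],[-0.495,-0.114,0],[-0.54,-0.125,0],[-0.57,-0.131,0],[-0.586,-0.135,0],[-0.586,-0.135,0],[-0.586,-0.135,0]],"roll":[5,11,17,23,29,35,41,47,53,59,65,70,74,74,74,74]}'
python3 -c "
from h import *
plan([.4043,-.2893,.30],[.4043,-.2893,.223],yaw=-81.5)"
```

```text
t: 7.6
tcp_pos: [0.4041, -0.2888, 0.4139]
tcp_rot: [-3.126, -0.235, -0.002]
contact_force: [1.0, 0.2, -0.3]
grip_width: 0.0852
t 7.6 p [ 0.4041 -0.2888  0.4139] toolY -81.4 tilt [ 7.0e-04  7.2e-03 -1.0e+00] w 0.0852 F [ 1.   0.2 -0.3] q6 0.77
[0.4043, -0.2893, 0.3] -> [-0.      0.0013  0.1139]
[0.4043, -0.2893, 0.223] -> [-0.0002  0.0018  0.1909]
roll 0.1
```

```bash
python3 -m jog '{"jaw":[1,1,1,1,1,1,0,0,0,0,0,0],"xyz":[[0,0.001,0.05],[0,0.001,0.10],[0,0.002,0.14],[0,0.002,0.17],[0,0.002,0.190],[0,0.002,0.190],[0,0.002,0.190],[0,0.002,0.190],[0,0.002,0.190],[0,0.002,0.190],[0,0.002,0.190],[0,0.002,0.190]],"roll":[0,0,0,0,0,0,0,0,0,0,0,0]}'
python3 -c "
from h import *
p=robot.get_state()['tcp_pos'];c=np.array([-.148,.989,0])
plan(p+[0,0,.036],p+[0,0,.036]+.1*c)"
```

```text
t: 8.8
tcp_pos: [0.4046, -0.2862, 0.2256]
tcp_rot: [-3.119, -0.233, -0.005]
contact_force: [-0.5, 12.0, 8.8]
grip_width: 0.031
t 8.8 p [ 0.4046 -0.2862  0.2256] toolY -81.47 tilt [ 0.0021  0.0139 -0.9999] w 0.031 F [-0.5 12.   8.8] q6 0.77
[ 0.40458437 -0.28620797  0.26162225] -> [ 0.0001 -0.0005 -0.036 ]
[ 0.38978437 -0.18730797  0.26162225] -> [ 0.0002 -0.1005 -0.0347]
```

```bash
python3 -m jog '{"jaw":[0,0,0,0,0],"xyz":[[0,0,-0.01],[0,0,-0.024],[0,0,-0.036],[0,0,-0.036],[0,0,-0.036]],"roll":[0,0,0,0,0]}'
python3 -c "
from h import *
p=robot.get_state()['tcp_pos'];c=np.array([-.148,.989,0])
plan(p+.1*c)"
```

```text
t: 9.3
tcp_pos: [0.4044, -0.2867, 0.2616]
tcp_rot: [-3.119, -0.232, -0.005]
contact_force: [-0.5, -0.1, -2.3]
grip_width: 0.0313
t 9.3 p [ 0.4044 -0.2867  0.2616] toolY -81.48 tilt [ 0.0022  0.0139 -0.9999] w 0.0313 F [-0.5 -0.1 -2.3] q6 0.77
[ 0.38960287 -0.18781237  0.26157591] -> [ 0.     -0.1     0.0013]
```

```bash
python3 -m jog '{"jaw":[0,0,0,0,0,0],"xyz":[[0,-0.015,0],[0,-0.035,0.0005],[0,-0.055,0.0007],[0,-0.08,0.001],[0,-0.10,0.001],[0,-0.10,0.001]],"roll":[0,0,0,0,0,0]}'
python3 - <<'E'
from h import *
snap('side','s3.png');b=cv2.imread('pics/s3.png');cv2.imwrite('pics/s3a.png',cv2.resize(b[180:400,250:450],None,fx=2.7,fy=2.7,interpolation=2))
plan(rk(-.13,-.06,.2566),rk(0,-.06,.2566),yaw=-7.4)
E
```

```text
t: 9.9
tcp_pos: [0.3881, -0.1849, 0.2613]
tcp_rot: [-3.117, -0.236, -0.002]
contact_force: [0.6, -0.1, -2.1]
grip_width: 0.0309
t 9.95 p [ 0.3888 -0.1863  0.2615] toolY -81.36 tilt [ 0.0011  0.0144 -0.9999] w 0.0309 F [-0.2 -0.2 -2. ] q6 0.93
[np.float64(0.4598), np.float64(0.0964), 0.2566] -> [ 0.1126 -0.2688  0.009 ]
[np.float64(0.5887), np.float64(0.0796), 0.2566] -> [ 0.2375 -0.2328  0.0089]
roll -73.96
```

View pics/s3a.png

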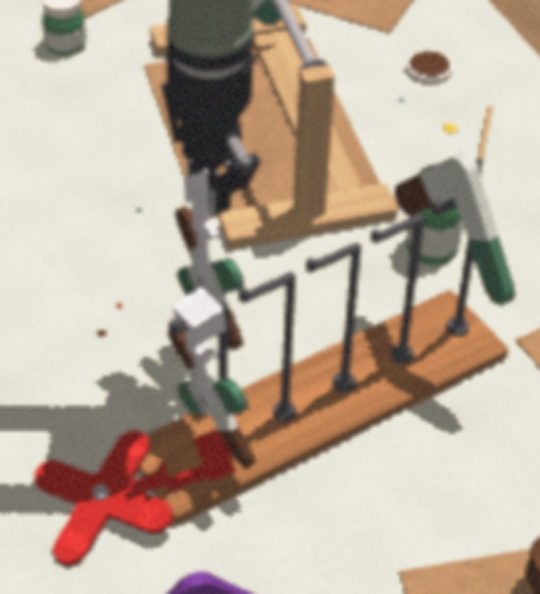

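```bash
python3 -m jog '{"jaw":[0,0,0,0,0,0,0,0,0,0,0,0],"xyz":[[0.01,-0.025,0.001],[0.022,-0.055,0.002],[0.034,-0.085,0.003],[0.047,-0.115,0.004],[0.06,-0.145,0.005],[0.072,-0.175,0.006],[0.085,-0.205,0.007],[0.097,-0.235,0.008],[0.108,-0.258,0.009],[0.1126,-0.269,0.009],[0.1126,-0.269,0.009],[0.1126,-0.269,0.009]],"roll":[-7,-15,-23,-31,-39,-47,-55,-63,-70,-74,-74,-74]}'
python3 - <<'E'
from h import *
snap('side','s4.png');b=cv2.imread('pics/s4.png');cv2.imwrite('pics/s4a.png',cv2.resize(b[120:300,260:440],None,fx=3.3,fy=3.3,interpolation=2))
plan(rk(0.0,-.06,.2566),rk(0,-.06,.2268),yaw=-7.4)
E
```

```text
t: 11.15
tcp_pos: [0.4597, 0.0961, 0.2562]
tcp_rot: [-2.353, -2.066, -0.014]
contact_force: [-0.5, 0.5, -2.2]
grip_width: 0.0312
t 11.2 p [0.4596 0.0958 0.2563] toolY -7.47 tilt [ 3.000e-04  1.370e-02 -9.999e-01] w 0.0312 F [-0.7 -0.  -2.6] q6 0.3
[np.float64(0.5887), np.float64(0.0796), 0.2566] -> [ 0.0007  0.1301 -0.0005]
[np.float64(0.5887), np.float64(0.0796), 0.2268] -> [0.0003 0.1301 0.0293]
roll -0.07
```

View pics/s4a.png

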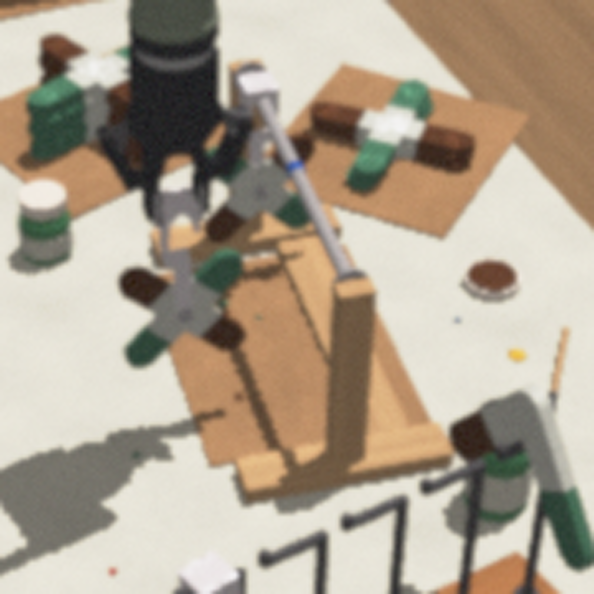

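```bash
python3 -m jog '{"jaw":[0,0,0,0,0,0,0,0],"xyz":[[0,0.02,0],[0,0.045,0],[0,0.07,0],[0,0.09,0],[0,0.11,0],[0,0.122,0],[0,0.1295,0],[0,0.1295,0]],"roll":[0,0,0,0,0,0,0,0]}'
python3 -c "
from h import *
plan(rk(-.001,-.06,.2268),yaw=-7.4);print(torack(robot.get_state()['tcp_pos']))"
```

```text
t: 12.0
tcp_pos: [0.5883, 0.0783, 0.2558]
tcp_rot: [-2.355, -2.064, -0.014]
contact_force: [0.3, 0.5, -2.8]
grip_width: 0.0307
t 12.0 p [0.5883 0.0783 0.2558] toolY -7.54 tilt [-1.000e-04  1.360e-02 -9.999e-01] w 0.0307 F [ 0.3  0.5 -2.8] q6 0.23
[np.float64(0.5877), np.float64(0.0797), 0.2268] -> [ 0.0009 -0.0007  0.0291]
roll -0.14
(np.float64(-0.00016909914448176613), np.float64(-0.06128465920424006))
```

```bash
python3 -m jog '{"jaw":[0,0,0,0,0],"xyz":[[0,-0.0005,0.01],[0,-0.0005,0.02],[0,-0.0005,0.026],[0,-0.0005,0.029],[0,-0.0005,0.029]],"roll":[0,0,0,0,0]}'
python3 - <<'E'
from h import *
plan(rk(-.0005,.098,.2268),yaw=-7.4);print(torack(robot.get_state()['tcp_pos']))
snap('side','s5.png');b=cv2.imread('pics/s5.png');cv2.imwrite('pics/s5a.png',cv2.resize(b[120:300,260:440],None,fx=3.3,fy=3.3,interpolation=2))
E
```

```text
t: 12.5
tcp_pos: [0.5873, 0.0789, 0.2267]
tcp_rot: [-2.354, -2.064, -0.013]
contact_force: [-1.1, 0.1, -0.9]
grip_width: 0.0307
t 12.5 p [0.5873 0.0789 0.2267] toolY -7.53 tilt [-0.0011  0.0135 -0.9999] w 0.0307 F [-1.1  0.1 -0.9] q6 0.23
[np.float64(0.6085), np.float64(0.2363), 0.2268] -> [0.1588 0.0004 0.002 ]
roll -0.13
(np.float64(-0.001283544353441699), np.float64(-0.06086278578992316))
```

View pics/s5a.png

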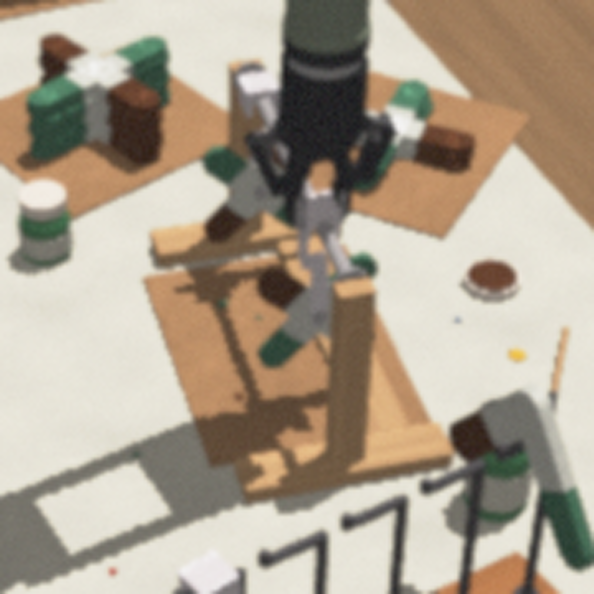

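```bash
python3 -m jog '{"jaw":[0,0,0,0,0,0,0,0,0,0,0],"xyz":[[0,0,0.001],[0.015,0,0.001],[0.035,0,0.0014],[0.055,0,0.0016],[0.075,0,0.0019],[0.095,0,0.0021],[0.115,0,0.0024],[0.135,0,0.0026],[0.15,0,0.0028],[0.158,0,0.003],[0.158,0,0.003]],"roll":[0,0,0,0,0,0,0,0,0,0,0]}'
python3 -c "
from h import *
plan();print(torack(robot.get_state()['tcp_pos']))"
```

```text
t: 13.65
tcp_pos: [0.609, 0.2371, 0.2265]
tcp_rot: [-2.354, -2.065, -0.017]
contact_force: [1.1, -1.3, 4.0]
grip_width: 0.031
t 13.65 p [0.609  0.2371 0.2265] toolY -7.48 tilt [ 0.0016  0.0148 -0.9999] w 0.031 F [ 1.1 -1.3  4. ] q6 0.47
(np.float64(-0.00017707224611618788), np.float64(0.09877101188711575))
```

Release, raise, look again.

```bash
python3 -m jog '{"jaw":[0.4,0.7,1,1,1,1,1,1,1],"xyz":[[0,0,0],[0,0,0],[0,0,0],[0,0,0],[0,0,-0.04],[0,0,-0.09],[0,0,-0.14],[0,0,-0.19],[0,0,-0.19]],"roll":[0,0,0,0,0,0,0,0,0]}'
python3 - <<'E'
from h import *
snap('side','s6.png');snap('top','t6.png')
saddles('t6.png',[(402,240,424,262),(410,270,432,294)])
b=cv2.imread('pics/s6.png');cv2.imwrite('pics/s6a.png',cv2.resize(b[120:400,250:450],None,fx=2.1,fy=2.1,interpolation=2))
plan([.333,-.299,.42],yaw=-81.5)
E
```

```text
t: 14.55
tcp_pos: [0.6099, 0.2346, 0.4253]
tcp_rot: [-2.358, -2.068, -0.041]
contact_force: [0.6, -0.5, 0.5]
grip_width: 0.0857
none
149 [420.4094  278.72482] [12.0, 12.6, 73.3] [ 0.3335 -0.2984  0.2275] rack [-0.2043 -0.4677]
t 14.65 p [0.6088 0.2343 0.4179] toolY -7.49 tilt [ 0.0045  0.0162 -0.9999] w 0.0853 F [ 0.4  0.  -0.1] q6 0.48
[0.333, -0.299, 0.42] -> [-0.5645 -0.2039 -0.012 ]
roll 74.01
```

View pics/s6a.png

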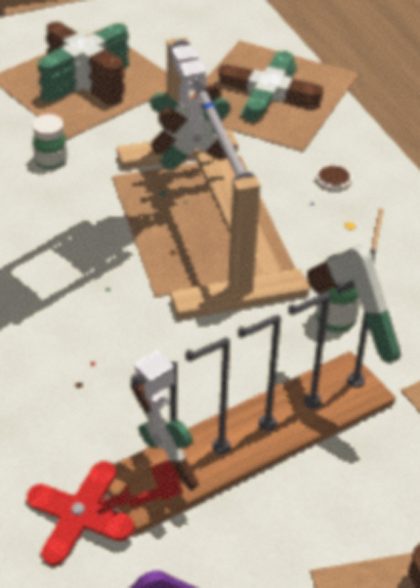

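View pics/t6.png

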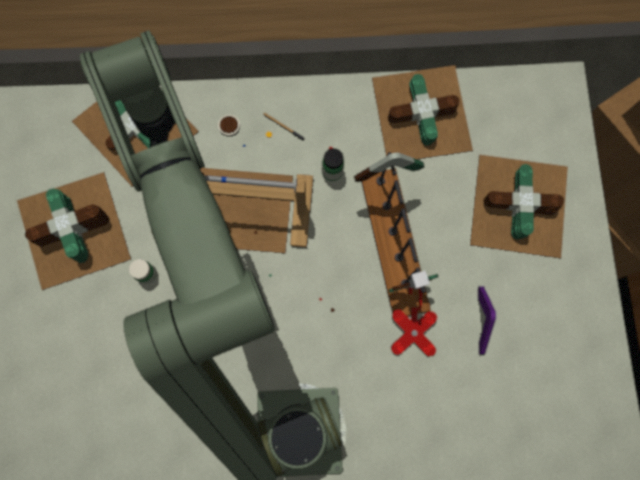

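```bash
python3 -m jog '{"jaw":[1,1,1,1,1,1,1,1,1,1,1,1,1,1,1,1],"xyz":[[-0.043,-0.016,0],[-0.086,-0.031,-0.002],[-0.13,-0.047,-0.003],[-0.173,-0.063,-0.004],[-0.217,-0.078,-0.005],[-0.26,-0.094,-0.006],[-0.304,-0.11,-0.007],[-0.347,-0.125,-0.008],[-0.391,-0.141,-0.009],[-0.434,-0.157,-0.01],[-0.478,-0.173,-0.01],[-0.52,-0.188,-0.011],[-0.55,-0.199,-0.012],[-0.5645,-0.204,-0.012],[-0.5645,-0.204,-0.012],[-0.5645,-0.204,-0.012]],"roll":[5,11,17,23,29,35,41,47,53,59,65,70,74,74,74,74]}'
python3 -c "
from h import *
plan([.3333,-.2986,.30],[.3333,-.2986,.2245],yaw=-81.5)"
```

```text
t: 16.25
tcp_pos: [0.3327, -0.2984, 0.4185]
tcp_rot: [-3.114, -0.231, -0.006]
contact_force: [-0.2, 0.4, -0.0]
grip_width: 0.0856
t 16.25 p [ 0.3327 -0.2984  0.4185] toolY -81.52 tilt [ 0.0026  0.019  -0.9998] w 0.0856 F [-0.2  0.4 -0. ] q6 0.66
[0.3333, -0.2986, 0.3] -> [-1.000e-04  2.400e-03  1.185e-01]
[0.3333, -0.2986, 0.2245] -> [-0.0005  0.0038  0.194 ]
roll -0.02
```

```bash
python3 -m jog '{"jaw":[1,1,1,1,1,1,0,0,0,0,0,0],"xyz":[[0,0.001,0.05],[0,0.002,0.10],[0,0.003,0.14],[0,0.004,0.17],[0,0.004,0.194],[0,0.004,0.194],[0,0.004,0.194],[0,0.004,0.194],[0,0.004,0.194],[0,0.004,0.194],[0,0.004,0.194],[0,0.004,0.194]],"roll":[0,0,0,0,0,0,0,0,0,0,0,0]}'
python3 -c "
from h import *
p=robot.get_state()['tcp_pos'];c=np.array([-.148,.989,0])
plan(p+[0,0,.036],p+[0,0,.036]+.1*c)"
```

```text
t: 17.45
tcp_pos: [0.3344, -0.2977, 0.226]
tcp_rot: [-3.113, -0.229, -0.01]
contact_force: [1.3, 6.0, 6.4]
grip_width: 0.0312
t 17.45 p [ 0.3344 -0.2977  0.226 ] toolY -81.57 tilt [ 0.0051  0.0206 -0.9998] w 0.0312 F [1.3 6.  6.4] q6 0.65
[ 0.33440887 -0.297741    0.26201799] -> [ 0.0003 -0.0007 -0.036 ]
[ 0.31960887 -0.198841    0.26201799] -> [ 1.000e-04 -1.007e-01 -3.400e-02]
```

```bash
python3 -m jog '{"jaw":[0,0,0,0,0],"xyz":[[0,0,-0.01],[0,0,-0.024],[0,-0.0007,-0.036],[0,-0.0007,-0.036],[0,-0.0007,-0.036]],"roll":[0,0,0,0,0]}'
python3 - <<'E'
from h import *
p=robot.get_state()['tcp_pos'];c=np.array([-.148,.989,0])
plan(p+.11*c)
snap('side','s7.png');b=cv2.imread('pics/s7.png');cv2.imwrite('pics/s7a.png',cv2.resize(b[230:400,230:400],None,fx=3.4,fy=3.4,interpolation=2))
E
```

```text
t: 17.95
tcp_pos: [0.3341, -0.2979, 0.2622]
tcp_rot: [-3.114, -0.229, -0.011]
contact_force: [0.3, -0.5, -2.1]
grip_width: 0.0315
t 17.95 p [ 0.3341 -0.2979  0.2622] toolY -81.58 tilt [ 0.0055  0.0201 -0.9998] w 0.0315 F [ 0.3 -0.5 -2.1] q6 0.65
[ 0.31779078 -0.18908193  0.26220283] -> [-0.0002 -0.11    0.0021]
```

View pics/s7a.png

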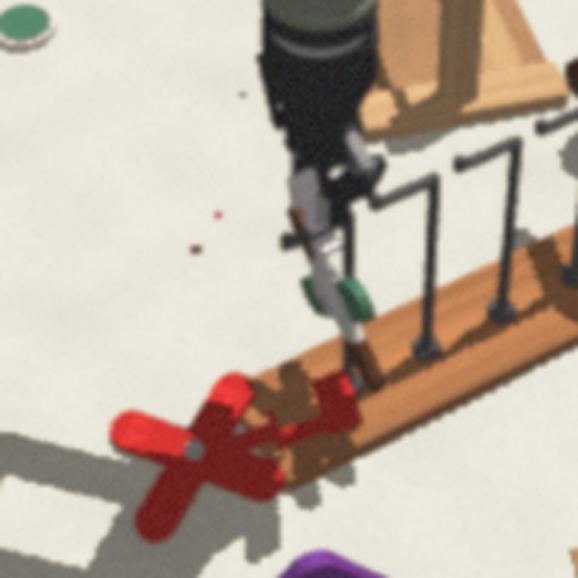

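```bash
python3 -m jog '{"jaw":[0,0,0,0,0,0],"xyz":[[0,-0.015,0],[0,-0.035,0.0005],[0,-0.06,0.001],[0,-0.085,0.0015],[0,-0.11,0.002],[0,-0.11,0.002]],"roll":[0,0,0,0,0,0]}'
python3 - <<'E'
from h import *
plan([.37,-.05,.2572],rk(-.13,-.06,.2572),yaw=-7.4)
E
```

```text
t: 18.6
tcp_pos: [0.3159, -0.1849, 0.2615]
tcp_rot: [-3.11, -0.234, -0.008]
contact_force: [0.5, -0.5, -2.7]
grip_width: 0.031
t 18.6 p [ 0.3159 -0.1849  0.2615] toolY -81.4 tilt [ 0.0031  0.0234 -0.9997] w 0.031 F [ 0.5 -0.5 -2.7] q6 0.83
[0.37, -0.05, 0.2572] -> [ 0.0736 -0.1252  0.0076]
[np.float64(0.4598), np.float64(0.0964), 0.2572] -> [ 0.1842 -0.2565  0.0113]
roll -74.0
```

```bash
python3 -m jog '{"jaw":[0,0,0,0,0,0,0,0,0,0,0,0],"xyz":[[0.018,-0.025,0.001],[0.038,-0.053,0.002],[0.058,-0.081,0.004],[0.078,-0.109,0.005],[0.098,-0.137,0.006],[0.118,-0.165,0.007],[0.138,-0.193,0.009],[0.158,-0.22,0.010],[0.175,-0.244,0.011],[0.184,-0.2565,0.0113],[0.184,-0.2565,0.0113],[0.184,-0.2565,0.0113]],"roll":[-7,-15,-23,-31,-39,-47,-55,-63,-70,-74,-74,-74]}'
python3 -c "
from h import *
plan(rk(-.0005,-.06,.2566),yaw=-7.4)"
```

```text
t: 19.8
tcp_pos: [0.4587, 0.0964, 0.2568]
tcp_rot: [-2.348, -2.063, -0.026]
contact_force: [0.6, -0.4, -1.5]
grip_width: 0.031
t 19.8 p [0.4587 0.0964 0.2568] toolY -7.41 tilt [ 0.0017  0.0228 -0.9997] w 0.031 F [ 0.6 -0.4 -1.5] q6 0.29
[np.float64(0.5882), np.float64(0.0797), 0.2566] -> [1.000e-04 1.305e-01 1.000e-04]
roll -0.01
```

```bash
python3 -m jog '{"jaw":[0,0,0,0,0,0,0,0],"xyz":[[0,0.02,0],[0,0.045,0],[0,0.07,0],[0,0.09,0],[0,0.11,0],[0,0.122,0],[0,0.130,0],[0,0.130,0]],"roll":[0,0,0,0,0,0,0,0]}'
python3 -c "
from h import *
plan(rk(-.001,-.06,.2266),yaw=-7.4);print(torack(robot.get_state()['tcp_pos']))"
```

```text
t: 20.6
tcp_pos: [0.5878, 0.0792, 0.2565]
tcp_rot: [-2.349, -2.061, -0.025]
contact_force: [-0.4, 0.3, -1.6]
grip_width: 0.0311
t 20.6 p [0.5878 0.0792 0.2565] toolY -7.47 tilt [ 0.0014  0.0226 -0.9997] w 0.0311 F [-0.4  0.3 -1.6] q6 0.23
[np.float64(0.5877), np.float64(0.0797), 0.2266] -> [-0.0002 -0.0002  0.0299]
roll -0.07
(np.float64(-0.0007531617266283293), np.float64(-0.06053983153744017))
```

```bash
python3 -m jog '{"jaw":[0,0,0,0,0],"xyz":[[0,0,0.01],[0,0,0.02],[0,0,0.026],[0,0,0.030],[0,0,0.030]],"roll":[0,0,0,0,0]}'
python3 - <<'E'
from h import *
plan(rk(-.0005,.06,.2262),yaw=-7.4);print(torack(robot.get_state()['tcp_pos']))
snap('side','s8.png');b=cv2.imread('pics/s8.png');cv2.imwrite('pics/s8a.png',cv2.resize(b[120:300,260:440],None,fx=3.3,fy=3.3,interpolation=2))
E
```

```text
t: 21.1
tcp_pos: [0.5877, 0.0798, 0.2271]
tcp_rot: [-2.35, -2.062, -0.025]
contact_force: [-1.4, -1.8, 1.4]
grip_width: 0.0311
t 21.1 p [0.5877 0.0798 0.2271] toolY -7.45 tilt [ 0.002   0.0222 -0.9998] w 0.0311 F [-1.4 -1.8  1.4] q6 0.23
[np.float64(0.6036), np.float64(0.1987), 0.2262] -> [0.1199 0.0003 0.0035]
roll -0.05
(np.float64(-0.0009374788060232368), np.float64(-0.05991399148199369))
```

View pics/s8a.png

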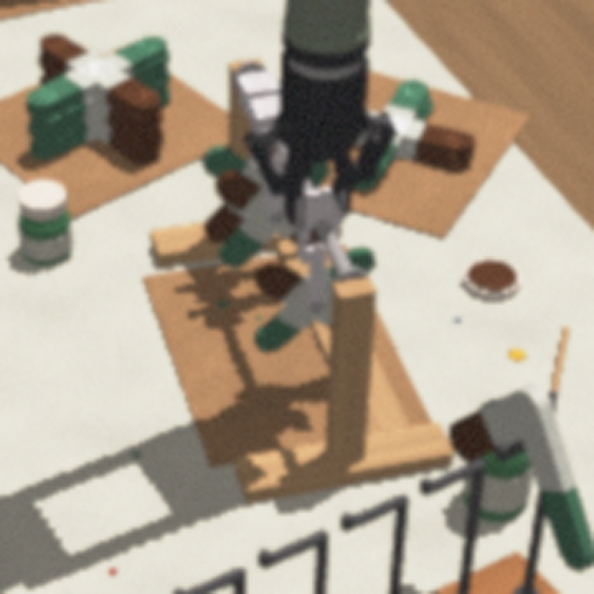

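```bash
python3 -m jog '{"jaw":[0,0,0,0,0,0,0,0,0],"xyz":[[0,0,0.001],[0.015,0,0.0013],[0.035,0,0.0018],[0.055,0,0.0023],[0.075,0,0.0027],[0.095,0,0.003],[0.11,0,0.0034],[0.12,0,0.0036],[0.12,0,0.0036]],"roll":[0,0,0,0,0,0,0,0,0]}'
python3 -m jog '{"jaw":[0.4,0.7,1,1,1,1,1,1,1,1],"xyz":[[0,0,0],[0,0,0],[0,0,0],[0,0,0],[0,0,-0.04],[0,0,-0.09],[0,0,-0.14],[0,0,-0.19],[0,-0.04,-0.21],[0,-0.08,-0.22]],"roll":[0,0,0,0,0,0,0,0,0,0]}'
python3 - <<'E'
from h import *
plan()
snap('side','s9.png');snap('top','t9.png')
b=cv2.imread('pics/s9.png');cv2.imwrite('pics/s9a.png',cv2.resize(b[120:300,290:450],None,fx=3.3,fy=3.3,interpolation=2))
b=cv2.imread('pics/t9.png');cv2.imwrite('pics/t9a.png',cv2.resize(b[130:260,130:450],None,fx=2.5,fy=2.5,interpolation=2))
E
```

```text
t: 22.05
tcp_pos: [0.6042, 0.2004, 0.2271]
tcp_rot: [-2.349, -2.063, -0.031]
contact_force: [1.1, 3.0, 4.1]
grip_width: 0.0311
t: 23.05
tcp_pos: [0.524, 0.2053, 0.4491]
tcp_rot: [-2.351, -2.063, -0.037]
contact_force: [-0.5, 1.5, 0.6]
grip_width: 0.0853
t 23.05 p [0.524  0.2053 0.4491] toolY -7.49 tilt [ 0.0089  0.026  -0.9996] w 0.0853 F [-0.5  1.5  0.6] q6 0.47
```

View pics/s9a.png

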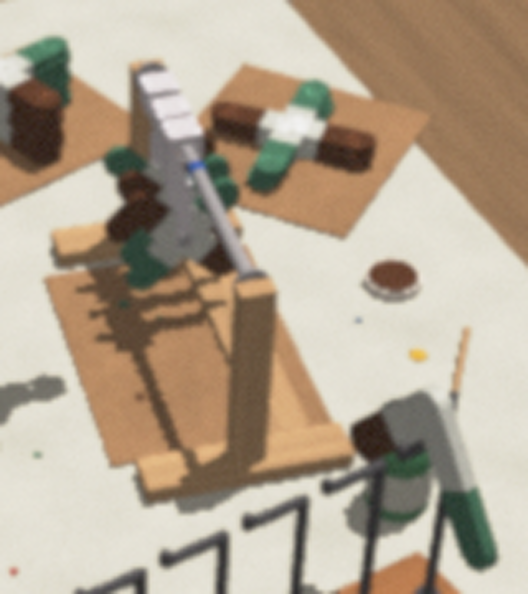

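View pics/t9a.png

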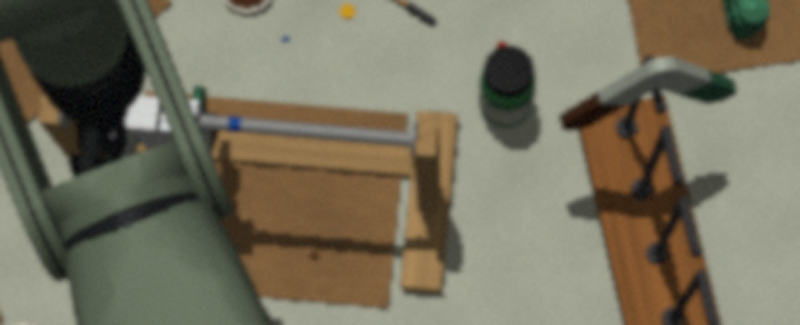

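```bash
python3 - <<'E'
from h import *
b=cv2.imread('pics/t9.png');cv2.imwrite('pics/t9b.png',cv2.resize(b[140:200,345:435],None,fx=8,fy=8,interpolation=2))
b=cv2.imread('pics/s9.png');cv2.imwrite('pics/s9b.png',cv2.resize(b[225:305,380:450],None,fx=7,fy=7,interpolation=2))
c=np.array([.6188,-.2575]);sx=np.array([.989,.148]);vx=np.array([-.148,.989])
f=lambda x,y,z:[*(c+x*vx+y*sx),.143+z]
P=[f(0,0,.127),f(0,-.006,.125),f(0,.006,.125),f(.089,0,.02),f(-.089,0,.02)]
print(proj('top',P).round(1).tolist(),((proj('top',P)-[345,140])*8).round().tolist());print(((proj('side',P)-[380,225])*7).round().tolist())
E
```

```text
[[395.2, 154.6], [395.7, 157.3], [394.5, 152.5], [354.3, 177.4], [424.6, 163.9]] [[401.0, 116.0], [405.0, 138.0], [396.0, 100.0], [75.0, 299.0], [637.0, 191.0]]
[[306.0, 102.0], [292.0, 112.0], [319.0, 101.0], [133.0, 173.0], [424.0, 464.0]]
```

View pics/t9b.png

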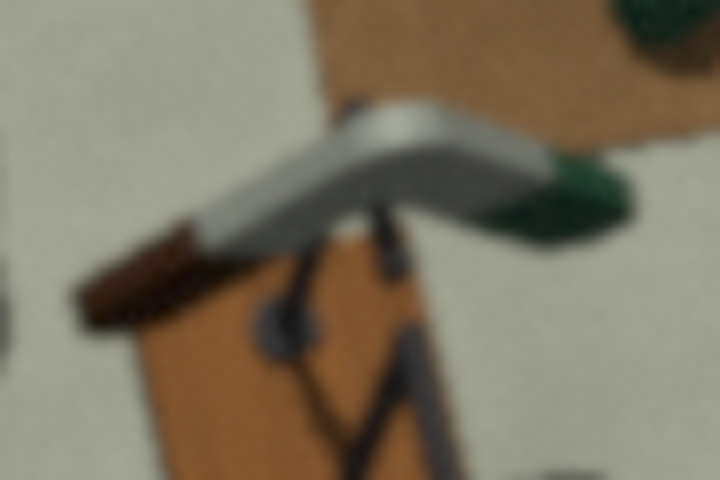

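View pics/s9b.png

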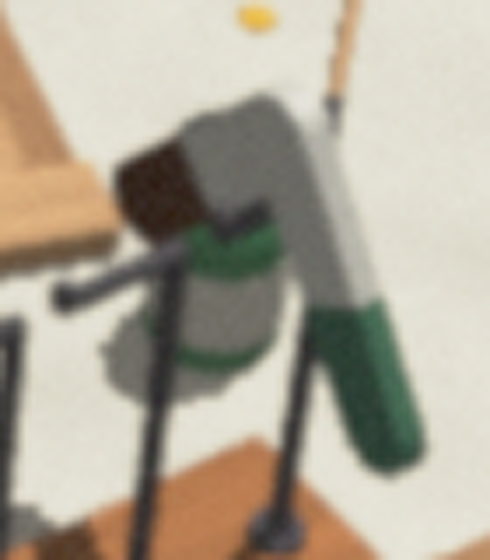

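```bash
python3 -c "
from h import *
plan([.6188,-.2575,.42],[.6188,-.2575,.262],yaw=8.5)"
```

```text
t 23.15 p [0.5204 0.2057 0.4508] toolY -7.3 tilt [ 0.0092  0.0269 -0.9996] w 0.0857 F [0.3 0.2 1.3] q6 0.47
[0.6188, -0.2575, 0.42] -> [-0.4476  0.1563  0.0192]
[0.6188, -0.2575, 0.262] -> [-0.452   0.1554  0.1772]
roll -15.8
```

```bash
python3 -m jog '{"jaw":[1,1,1,1,1,1,1,1,1,1,1,1,1,1],"xyz":[[-0.04,0.014,0],[-0.08,0.028,0.002],[-0.12,0.042,0.004],[-0.16,0.056,0.006],[-0.20,0.07,0.008],[-0.24,0.084,0.01],[-0.28,0.098,0.012],[-0.32,0.112,0.014],[-0.36,0.126,0.016],[-0.40,0.14,0.018],[-0.43,0.150,0.019],[-0.448,0.156,0.019],[-0.448,0.156,0.019],[-0.448,0.156,0.019]],"roll":[-2,-4,-6,-8,-10,-12,-14,-15.8,-15.8,-15.8,-15.8,-15.8,-15.8,-15.8]}'
python3 - <<'E'
from h import *
plan([.6188,-.2575,.32],[.6188,-.2575,.262],yaw=8.5)
snap('side','s10.png');snap('top','t10.png')
b=cv2.imread('pics/s10.png');cv2.imwrite('pics/s10a.png',cv2.resize(b[120:320,290:480],None,fx=3,fy=3,interpolation=2))
E
```

```text
t: 24.55
tcp_pos: [0.6185, -0.2581, 0.4193]
tcp_rot: [-2.043, -2.37, -0.041]
contact_force: [0.5, -0.5, 1.6]
grip_width: 0.0854
t 24.55 p [ 0.6185 -0.2581  0.4193] toolY 8.45 tilt [ 0.0079  0.0281 -0.9996] w 0.0854 F [ 0.5 -0.5  1.6] q6 -0.57
[0.6188, -0.2575, 0.32] -> [-0.0021 -0.0008  0.0993]
[0.6188, -0.2575, 0.262] -> [-0.0037 -0.0015  0.1572]
roll -0.05
```

View pics/s10a.png

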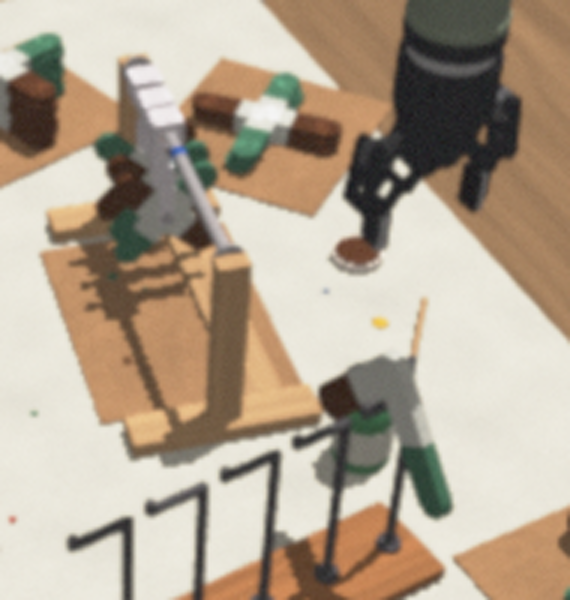

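View pics/t10.png

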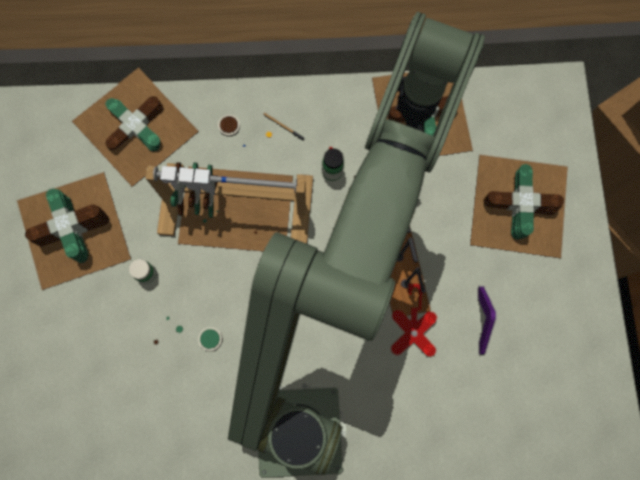

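```bash
python3 -m jog '{"jaw":[1,1,1,1,1,1],"xyz":[[-0.001,0,0.04],[-0.002,-0.001,0.08],[-0.003,-0.001,0.12],[-0.0035,-0.0015,0.145],[-0.0037,-0.0015,0.157],[-0.0037,-0.0015,0.157]],"roll":[0,0,0,0,0,0]}'
python3 - <<'E'
from h import *
plan([.6188,-.2575,.262],yaw=8.5)
snap('side','s11.png')
b=cv2.imread('pics/s11.png');cv2.imwrite('pics/s11a.png',cv2.resize(b[190:320,350:480],None,fx=4.5,fy=4.5,interpolation=2))
E
```

```text
t: 25.25
tcp_pos: [0.6185, -0.2554, 0.2622]
tcp_rot: [-2.039, -2.372, -0.041]
contact_force: [0.0, 0.8, 1.1]
grip_width: 0.0858
t 25.25 p [ 0.6185 -0.2554  0.2622] toolY 8.61 tilt [ 0.0067  0.0286 -0.9996] w 0.0858 F [0.  0.8 1.1] q6 -0.58
[0.6188, -0.2575, 0.262] -> [-0.0021 -0.0001  0.0001]
roll 0.11
```

View pics/s11a.png

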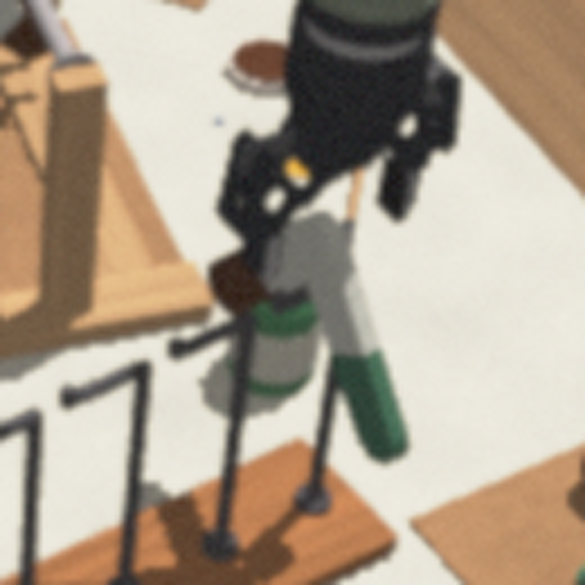

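```bash
python3 -m jog '{"jaw":[0,0,0,0,0,0,0,0,0],"xyz":[[-0.002,0,0],[-0.002,0,0],[-0.002,0,0],[-0.002,0,0],[-0.002,0,0],[-0.002,0,0],[-0.002,0,0],[-0.002,0,0],[-0.002,0,0]],"roll":[0,0,0,0,0,0,0,0,0]}'
python3 -c "
from h import *
p=robot.get_state()['tcp_pos']
plan(p+[0,0,.1])"
```

```text
t: 26.2
tcp_pos: [0.6195, -0.258, 0.2643]
tcp_rot: [-2.042, -2.374, -0.042]
contact_force: [-0.3, -0.2, 2.9]
grip_width: 0.0107
t 26.2 p [ 0.6195 -0.258   0.2643] toolY 8.6 tilt [ 0.0099  0.0269 -0.9996] w 0.0107 F [-0.3 -0.2  2.9] q6 -0.58
[ 0.61952226 -0.25801289  0.36427232] -> [ 0.0025  0.0014 -0.1   ]
```

```bash
python3 -m jog '{"jaw":[0,0,0,0,0,0,0],"xyz":[[0,0,-0.015],[0.001,0,-0.035],[0.0015,0.001,-0.06],[0.002,0.001,-0.085],[0.0025,0.0015,-0.108],[0.0025,0.0015,-0.108],[0.0025,0.0015,-0.108]],"roll":[0,0,0,0,0,0,0]}'
python3 - <<'E'
from h import *
plan(rk(0,-.08,.373),yaw=82.6)
snap('side','s12.png')
b=cv2.imread('pics/s12.png');cv2.imwrite('pics/s12a.png',cv2.resize(b[130:320,300:480],None,fx=3.2,fy=3.2,interpolation=2))
E
```

```text
t: 26.9
tcp_pos: [0.6195, -0.2581, 0.3713]
tcp_rot: [-2.041, -2.374, -0.042]
contact_force: [-0.5, 0.2, -1.3]
grip_width: 0.0105
t 26.9 p [ 0.6195 -0.2581  0.3713] toolY 8.6 tilt [ 0.0092  0.0273 -0.9996] w 0.0105 F [-0.5  0.2 -1.3] q6 -0.57
[np.float64(0.5861), np.float64(0.0598), 0.373] -> [0.3193 0.0145 0.0067]
roll -74.0
```

View pics/s12a.png

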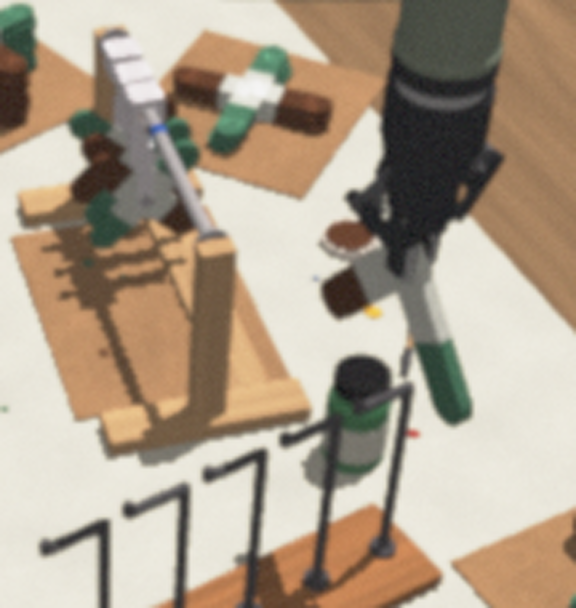

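```bash
python3 -m jog '{"jaw":[0,0,0,0,0,0,0,0,0,0,0,0,0,0],"xyz":[[0.015,0.001,0],[0.04,0.002,0],[0.07,0.003,0],[0.1,0.005,0],[0.13,0.006,0.001],[0.16,0.007,0.002],[0.19,0.009,0.003],[0.22,0.01,0.004],[0.25,0.011,0.005],[0.28,0.013,0.006],[0.305,0.014,0.006],[0.319,0.0145,0.0067],[0.319,0.0145,0.0067],[0.319,0.0145,0.0067]],"roll":[-5,-11,-18,-25,-32,-39,-46,-53,-60,-67,-72,-74,-74,-74]}'
python3 - <<'E'
from h import *
plan(rk(0,-.08,.29),rk(0,-.08,.266),yaw=82.6)
snap('side','s13.png')
b=cv2.imread('pics/s13.png');cv2.imwrite('pics/s13a.png',cv2.resize(b[100:290,270:450],None,fx=3.2,fy=3.2,interpolation=2))
E
```

```text
t: 28.35
tcp_pos: [0.5858, 0.059, 0.3715]
tcp_rot: [0.204, 3.13, 0.043]
contact_force: [-1.1, 0.6, -2.1]
grip_width: 0.0108
t 28.35 p [0.5858 0.059  0.3715] toolY 82.54 tilt [ 0.006   0.0272 -0.9996] w 0.0108 F [-1.1  0.6 -2.1] q6 -1.37
[np.float64(0.5861), np.float64(0.0598), 0.29] -> [-0.     -0.0014  0.0815]
[np.float64(0.5861), np.float64(0.0598), 0.266] -> [ 0.     -0.0021  0.1055]
roll -0.06
```

View pics/s13a.png

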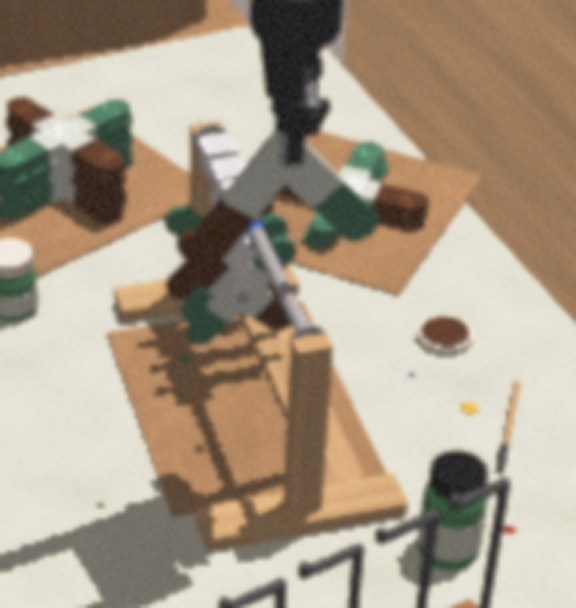

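```bash
python3 -m jog '{"jaw":[0,0,0,0,0,0,0,0],"xyz":[[0,0,0.02],[0,-0.001,0.045],[0,-0.001,0.07],[0,-0.002,0.088],[0,-0.002,0.098],[0,-0.002,0.103],[0,-0.002,0.1045],[0,-0.002,0.1045]],"roll":[0,0,0,0,0,0,0,0]}'
python3 - <<'E'
from h import *
plan();print(torack(robot.get_state()['tcp_pos']))
snap('side','s14.png')
b=cv2.imread('pics/s14.png');cv2.imwrite('pics/s14a.png',cv2.resize(b[100:290,270:450],None,fx=3.2,fy=3.2,interpolation=2))
E
```

```text
t: 29.2
tcp_pos: [0.5868, 0.0592, 0.268]
tcp_rot: [0.206, 3.128, 0.044]
contact_force: [1.1, 0.2, -0.6]
grip_width: 0.0112
t 29.2 p [0.5868 0.0592 0.268 ] toolY 82.48 tilt [ 0.008   0.0273 -0.9996] w 0.0112 F [ 1.1  0.2 -0.6] q6 -1.38
(np.float64(0.0007977999089059787), np.float64(-0.08041963608479667))
```

View pics/s14a.png

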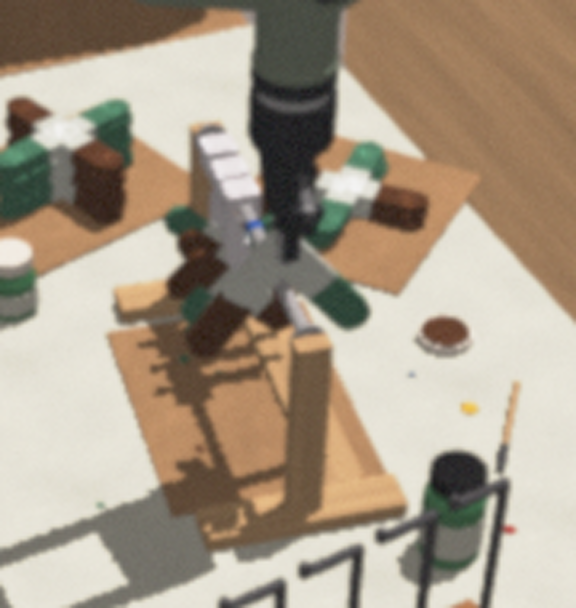

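```bash
python3 -m jog '{"jaw":[0,0,0],"xyz":[[0,0,0.0015],[0,0,0.0025],[0,0,0.0025]],"roll":[0,0,0]}'
```

```text
t: 29.55
tcp_pos: [0.5876, 0.0595, 0.2666]
tcp_rot: [0.205, 3.125, 0.044]
contact_force: [2.0, 0.3, 3.8]
grip_width: 0.011
```

```bash
python3 -m jog '{"jaw":[0.15,0.25,0.4,0.6,0.8,1,1,1],"xyz":[[0,0,0],[0,0,0],[0,0,0],[0,0,0],[0,0,0],[0,0,0],[0,0,0],[0,0,0]],"roll":[0,0,0,0,0,0,0,0]}'
python3 - <<'E'
from h import *
plan()
snap('side','s15.png')
b=cv2.imread('pics/s15.png');cv2.imwrite('pics/s15a.png',cv2.resize(b[100:290,270:450],None,fx=3.2,fy=3.2,interpolation=2))
E
```

```text
t: 30.35
tcp_pos: [0.5876, 0.0595, 0.2666]
tcp_rot: [0.205, 3.125, 0.044]
contact_force: [-0.5, -0.2, -0.2]
grip_width: 0.0853
t 30.35 p [0.5876 0.0595 0.2666] toolY 82.5 tilt [ 0.0111  0.0275 -0.9996] w 0.0853 F [-0.5 -0.2 -0.2] q6 -1.38
```

View pics/s15a.png

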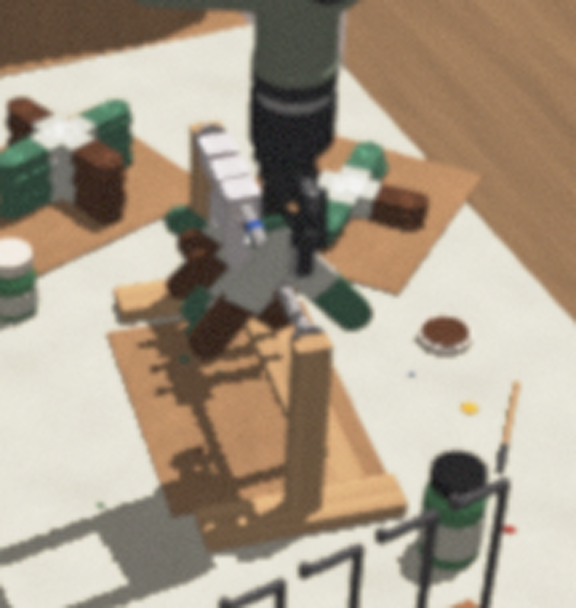

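Retract straight up, then back toward the robot so both views are clear.

```bash
python3 -c "
from h import *
p=robot.get_state()['tcp_pos']
plan(p+[0,0,.15],[.42,-.2,.42])"
python3 -m jog '{"jaw":[1,1,1,1,1,1,1,1,1,1,1,1,1,1],"xyz":[[0,0.001,-0.02],[0,0.001,-0.05],[0,0.002,-0.09],[0,0.003,-0.13],[0,0.004,-0.15],[-0.04,-0.02,-0.15],[-0.08,-0.05,-0.15],[-0.1,-0.09,-0.15],[-0.1,-0.13,-0.15],[-0.1,-0.17,-0.15],[-0.1,-0.21,-0.15],[-0.1,-0.25,-0.15],[-0.1,-0.28,-0.15],[-0.1,-0.28,-0.15]],"roll":[0,0,0,0,0,0,0,0,0,0,0,0,0,0]}'
python3 - <<'E'
from h import *
plan()
snap('side','s16.png');snap('top','t16.png')
b=cv2.imread('pics/s16.png');cv2.imwrite('pics/s16a.png',cv2.resize(b[100:290,270:450],None,fx=3.2,fy=3.2,interpolation=2))
b=cv2.imread('pics/t16.png');cv2.imwrite('pics/t16a.png',cv2.resize(b[140:270,130:350],None,fx=3.6,fy=3.6,interpolation=2))
E
```

```text
t 30.4 p [0.5876 0.0595 0.2666] toolY 82.5 tilt [ 0.0112  0.0275 -0.9996] w 0.0855 F [-0.7  0.2  0.1] q6 -1.38
[0.58759669 0.0595293  0.41664026] -> [-0.0011  0.0043 -0.1499]
[0.42, -0.2, 0.42] -> [ 0.1311 -0.2747 -0.1623]
t: 31.8
tcp_pos: [0.6477, -0.2393, 0.4083]
tcp_rot: [0.213, 3.126, 0.042]
contact_force: [-0.6, 1.3, -0.3]
grip_width: 0.0856
t 31.8 p [ 0.6477 -0.2393  0.4083] toolY 82.2 tilt [ 0.0098  0.0263 -0.9996] w 0.0856 F [-0.6  1.3 -0.3] q6 -1.81
```

View pics/s16a.png

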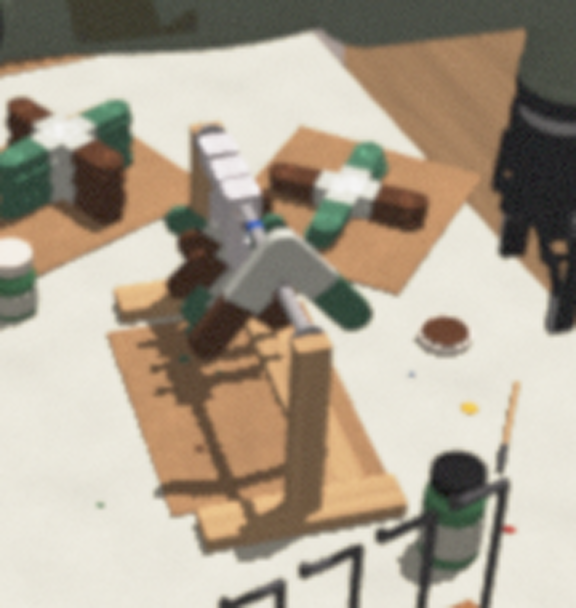

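View pics/t16a.png

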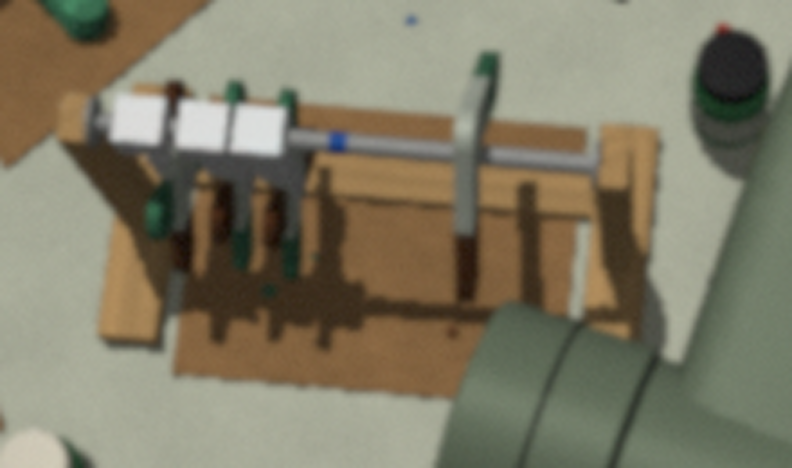

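```bash
python3 -m jog '{"jaw":[1,1,1,1,1,1,1,1,1,1,1,1,1,1,1,1,1,1,1,1],"xyz":[[0,0,0],[0,0,0],[0,0,0],[0,0,0],[0,0,0],[0,0,0],[0,0,0],[0,0,0],[0,0,0],[0,0,0],[0,0,0],[0,0,0],[0,0,0],[0,0,0],[0,0,0],[0,0,0],[0,0,0],[0,0,0],[0,0,0],[0,0,0]],"roll":[0,0,0,0,0,0,0,0,0,0,0,0,0,0,0,0,0,0,0,0]}'
python3 - <<'E'
from h import *
a=[snap('top','t17.png'),snap('side','s17.png')]
saddles('t17.png',[(158,160,177,186),(178,160,194,186),(194,160,212,186)],z=.228)
b0=[cv2.imread('pics/t16.png')[:,:,::-1],cv2.imread('pics/s16.png')[:,:,::-1]]
for x,y in zip(a,b0): 
    d=np.abs(cv2.GaussianBlur(x,(5,5),0).astype(int)-cv2.GaussianBlur(np.ascontiguousarray(y),(5,5),0)).max(2);print(d.max(),(d>25).sum(), np.argwhere(d>25).mean(0) if (d>25).any() else '')
im=cv2.imread('pics/t17.png');h=cv2.cvtColor(im,cv2.COLOR_BGR2HSV)[170:190,210:235]
m=(h[...,0]>105)&(h[...,0]<130)&(h[...,1]>110);q=np.argwhere(m)[:,::-1]+[210,170];print(q.mean(0),torack(onz('top',q.mean(0),.219)[0]))
# V crossing of the rail, pixel from crop
p=(470/3.6+130,140/3.6+140);print(p,torack(onz('top',p,.25)[0]))
cv2.imwrite('pics/t17a.png',cv2.resize(im[100:400,130:530],None,fx=2,fy=2))
E
```

```text
t: 33.9
tcp_pos: [0.6485, -0.2355, 0.4089]
tcp_rot: [0.207, 3.125, 0.046]
contact_force: [-0.4, -0.3, -0.0]
grip_width: 0.0853
163 [167.57056 172.44785] [13.1, 12.3, 6.3] [0.6162 0.2756 0.228 ] rack [0.0021 0.1379]
165 [185.51515 174.2    ] [12.0, 13.0, 90.0] [0.61   0.2336 0.228 ] rack [0.0013 0.0954]
157 [201.1656  175.61147] [13.0, 12.3, 6.3] [0.6048 0.1969 0.228 ] rack [0.0008 0.0584]
30 12 [ 98.25       387.08333333]
72 642 [230.24143302 375.38317757]
[223.41176471 179.11764706] (np.float64(-0.00044096783212685544), np.float64(0.006947304645442593))
(260.55555555555554, 178.88888888888889) (np.float64(-0.0032655894385393977), np.float64(-0.08432609738108739))
```

View pics/t17a.png

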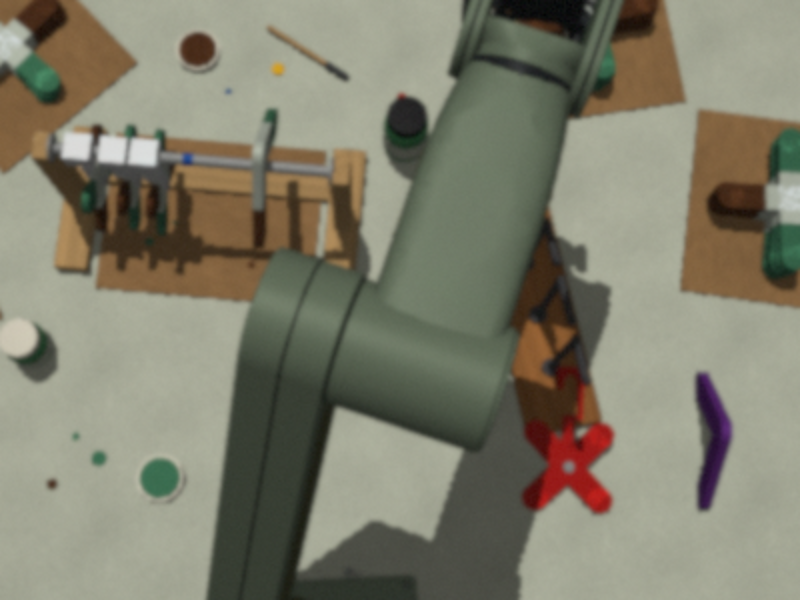

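View pics/s17.png

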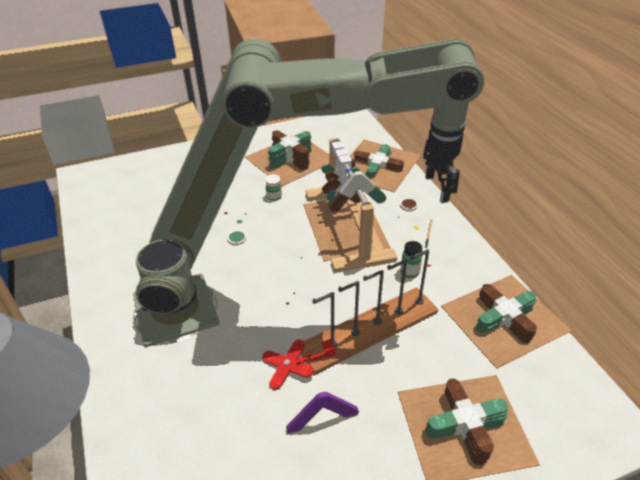

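```bash
python3 - <<'E'
from h import *
snap('side','s18.png')
I=[cv2.GaussianBlur(cv2.imread(f'pics/s{k}.png'),(5,5),0).astype(int) for k in(16,17,18)]
for i,j in((0,1),(1,2)):
    d=np.abs(I[i]-I[j]).max(2)>25
    n,l,st,c=cv2.connectedComponentsWithStats(d.astype(np.uint8))
    print([(st[k].tolist()) for k in range(1,n) if st[k,4]>10], d[130:230,310:390].sum())
E
```

```text
[[322, 109, 46, 8, 103], [306, 115, 12, 3, 24], [423, 136, 7, 20, 35], [453, 147, 9, 15, 39], [426, 176, 9, 6, 32], [441, 191, 17, 15, 64], [358, 318, 16, 4, 22], [304, 325, 10, 2, 16], [249, 326, 9, 2, 17], [296, 327, 6, 3, 13], [381, 344, 5, 6, 14], [386, 347, 13, 5, 35], [267, 356, 7, 3, 11], [301, 357, 6, 2, 11], [350, 363, 29, 3, 54]] 0
[] 0
```

The differences are only the arm and its shadow settling; nothing on the rack moved. Handing in.

```bash
python3 -c "
from workcell import robot
print(robot.sign_off())"
```

```text
the job is handed in; nothing more can be done
None
```

The batch is on the drying rack and the job is handed in, at about 34 s of the 210 s allowed. Two carriers and one V-shaped boomerang were on the stand.

- **Order:** I slid cross4 past the tape first. Then I unhooked the two stand carriers, hooked each over the rail on the loading side and slid it past the tape. The V went on last.
- **Final positions:** The three saddles are centred at about y = +138, +95 and +58 mm on the rack. The nearest saddle edge is at about +42 mm, against the tape edge at +10 mm. The V sits astride the rail at about y = -84 mm, clear of the carriers, and all the pegs are empty.
- **Stillness:** Side pictures about 2 s apart show no change on the rack, and the arm was touching nothing. The wrist forces I read stayed at about 15 N or less. I saw no sign of a knocked carrier.
- **Red look-alike:** It was standing in the first pictures and was lying against the near end of the stand in the next ones. It fell during my first move. My planned path did not come near it and no contact force showed, so I think it tipped over by itself, but I can't rule out that the arm caused it. I left it where it lay.
- **Left alone:** I did not touch the purple V or either jar. None of them looked moved in the later pictures.
- **Small disagreement:** The tape and the saddles read 1 to 3 mm off their expected places, about the camera calibration's accuracy. The margins are much larger than that.

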